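# Rock a rusted wing knob free and unload the bearing it clamps

### The arm

A 7-joint arm with a two-finger parallel gripper is mounted at the origin on the work surface. World frame = base frame: x ahead of the robot, y to its left, z up, the work surface at z = 0. Lengths are in mm, angles in rad, forces in N, time in s.
With the tool pointing down it reaches from about 425 to 950 mm from the base axis. Payload 4.7 kg.
Tool frame: the origin (TCP) lies on the centre line of the jaws, within the pads' length; the fingertips stand 19 mm ahead of it and the grasp point (between the pads) is the TCP; z points along the fingers, x is the direction in which the jaws open and shut, and the axes are right-handed (so a half turn about z gives the same grasp; the last joint's range is limited). The gripper opens to 87 mm and grips with 3 to 60 N. Pads are 19 mm wide; open, the fingers measure 117 mm over their backs; the gripper's body (75 mm by 190 mm) begins 51 mm behind the grasp point.
Start: joints at [-1.343, 0.469, -0.049, 1.532, 0.024, 1.141, -0.082], TCP at [171.399, 652.893, 241.573] pointing down, gripper open.
Joint ranges: [-2.59, 2.59], [-0.33, 1.99], [-1.39, 1.29], [0.1, 2.45], [-1.04, 4.18], [0.21, 1.99], [-2.66, 2.66]. Speed limits (rad/s): [2.57, 2.57, 3.14, 3.14, 3.14, 3.14, 3.14].

### API

Orientations are given as a unit quaternion [x, y, z, w].
In Python, from plant import r gives the robot as it stands.
- The arm moves only by the tool jog_arm, never from a script. Its arguments are lists of equal length, an entry for each row: "dr": the turn, a rotation vector about the tool's x, y, z in rad, a list of three; "xyz": the shift along the tool's x, y, z in cm, a list of three; "jaw": the finger opening in cm, from 0 to 8.7. In form: {"dr": [[rx, ry, rz], ...], "xyz": [[tx, ty, tz], ...], "jaw": [jaw, ...]}. A call has 1 to 5 rows; each row is the pose to reach, as a shift and turn from the pose measured when the call began, along the tool's axes at that moment; what a row does not reach only later rows make up. A row lasts 1/10 s, in which the tool goes at most 50 mm and 8.59 degrees, less where a joint would pass 70% of its speed; a pose out of reach is approached as far as the arm can. A call with a gripper value outside its range is refused whole. The fingers move at their own pace and stop on an object; the grip force is fixed at half the most. Time passes only in rows, so rows that repeat a pose let the fingers close. It gives the time, the measured TCP pose, the force and the opening at its end, in the units of the state.
- r.get_obs(): the state, without advancing time (a new reading comes with each control period).
- r.snapshot(name): name is "scene" or "top" or "wrist"; returns the picture (400x640x3 uint8, red, green, blue); there is no depth.
- r.calibration(name): a dict with "vfov" (degrees; the focal length in pixels is half the picture's height over the tangent of half this angle, whatever the lens; pixels are square), "cx", "cy" (the principal point, pixels), "rvec" (rotation vector, rad) and "tvec" (3), from world to camera coordinates, as OpenCV has them. Camera axes: x right, y down, z forward; pixel columns grow to the right and rows downward; lengths in mm; the calibration is good to about 2 mm. A picture is of the moment at which its call begins: read the wrist's pose just before it. calibration takes no time and is no camera call; for the wrist camera it gives the pose at the moment of the call.
- r.sign_off(): hands the job in, once; it reports no verdict.
The state is a dict: "time": time; "q": joint angles; "joint_velocities": joint speeds; "tau": joint torques, N m; "tcp_pos": TCP position; "tool_rot": TCP orientation; "force": force on the tool from outside, world axes, zero at the start; "torque": the same for the moment, N m; "width": finger opening in mm.
Only numpy, scipy, OpenCV 4.12 (cv2) and the standard library are available. Lean on these libraries where they do the work, as an engineer would, in place of code of your own. Each camera call takes 0.05 s, during which the arm holds its last target.

### The job

The wing knob on the little bearing fixture has rusted tight. Rock it back and forth in small arcs, never forcing it so hard that its plastic shank cracks, until it breaks free, then turn it anticlockwise so the clamp bar swings right off the bearing. Lift the bearing off its post and set it down flat in the grey tray without dropping it; leave the other things on the desk where they are.

Things in the scene. Friction and masses are not known exactly. Their poses are not given: they have to be found in the camera images.
- fixture: Aluminium plate 100 x 185 x 12 mm, screwed down, with a dark pillar (38 mm across) that carries clamp and knob. Origin: on the desk under the pillar's axis, about which clamp and knob turn. z is up; -y points from pillar to bearing nest. The plate spans x -50 to 50, y -132 to 53 mm. A small motor lies at x 26 to 56, y 22 mm, 46 mm high.
- nest (a point): Where the bearing's underside rests: top of a 25 mm wide pedestal, 28 mm above the desk, 80 mm from the pillar's axis. From it rises a steel post 12 mm thick and 10 mm high, through the bearing's bore.
- wing_center (a point): Centre of the black plastic wing of the knob, on the pillar's axis, 77 mm above the desk. The wing is an upright bar 46 mm long (its own y), 12 mm thick (its x), 34 mm high (60 to 94 mm above the desk), in line with the clamp bar; pinch it from above across its thickness.
- wing_end (a point): End of the wing nearest the nest, 23 mm from wing_center along the wing's -y. The knob's plastic shank, between wing and clamp, winds up like a spring, 1.5 N m per rad, and cracks (task failed) at 0.3 rad, about 0.45 N m. x of this point in the frame of clamp_tip is 23 mm x sine of the wind-up, 0 when unwound.
- collar (a point): Rusty collar under the wing, on the axis, 55 mm up. SEIZED: knob and clamp turn 0.05 to 0.2 rad, then stick. Rust yields a little (at about 0.12 N m) only up to a firm stop (0.25 N m is enough); then the other side must be worked to its stop, in turn. Stops widen to 0.4 rad; after 3 to 6 stops it turns freely anticlockwise from above, to an end stop at 1.5 rad; clockwise it stays blocked.
- clamp_tip (a point): Centre of the top of the steel clamp bar, 90 mm from the pillar's axis, 50 mm above the desk. The bar, 18 mm wide and 5 mm thick, runs along its own -y to 94 mm from the axis; at the start it passes 6 mm above the bearing, less than the 10 mm post, and traps it. Turned 0.9 rad or more anticlockwise it clears the bearing and the fingers that take it.
- bearing_center (a point): Centre of the loose steel ball bearing: a ring 35 mm outside, 15 mm bore, 11 mm thick, 45 g, lying flat in the nest with its centre 33.5 mm above the desk. Its z is its axis. Take it across its outside with the closing line at right angles to the line from the pillar; the plate is 16 mm below its underside.
- tray: Open grey plastic tray standing on the desk, 130 (x) x 110 (y) x 24 mm high, walls and floor 4 mm thick; origin at the centre of its underside.
- parcels: Bystander: two small cardboard parts boxes, stacked, 90 x 70 x 64 mm in all; origin at the centre of the underside.
- glue: Bystander: small white glue bottle, 30 mm across, 95 mm tall, standing; origin at the centre of its foot.
- driver: Bystander: screwdriver 160 mm long, lying on the desk.
- taperoll: Bystander: cardboard-coloured tape roll, 70 mm across, 20 mm high, lying flat; origin at the centre of the underside.

How it is judged:
By the outcome, as a careful person would: the job done as asked, in the order asked, and still so for the second after the job is handed in, with the robot touching nothing.
It also fails if it takes over 72 s, if anything falls off the work surface, if the arm or the gripper's body presses on something with over 40 N, if the wrist force passes 120 N, or if a joint passes its speed limit or range.

## Working session

There is one attempt and no reset: what is moved stays moved. The work goes in short steps, Python scripts to look and compute and a tool call to move; the robot and the scene stay as the last step left them, time stands still between calls to the robot, and variables do not carry over. Pictures are saved under pics/ and viewed, and the job is handed in when it is done.

Besides the shell and the picture viewer there is one more tool, called after "Emit:" in YAML: its name, and indented under it one key for each argument. jog_arm: Moves the arm, as the interface text tells. Its arguments: {"type":"object","properties":{"dr":{"type":"array"},"xyz":{"type":"array"},"jaw":{"type":"array"}},"required":["dr","xyz","jaw"]}

```bash
ls; mkdir -p pics; cat > h.py <<'E'
import numpy as np,cv2
from scipy.spatial.transform import Rotation as R
from plant import r
def snap(n,f):
    im=r.snapshot(n); cv2.imwrite('pics/'+f+'.png',im[:,:,::-1]); return im
def K(c):
    f=200/np.tan(np.radians(c['vfov'])/2); return np.array([[f,0,c['cx']],[0,f,c['cy']],[0,0,1]])
def proj(c,P):
    return cv2.projectPoints(np.array(P,float).reshape(-1,3),np.array(c['rvec'],float),np.array(c['tvec'],float),K(c),None)[0].reshape(-1,2)
def back(c,uv,z):
    Rm=cv2.Rodrigues(np.array(c['rvec'],float))[0];t=np.array(c['tvec'],float).ravel()
    o=-Rm.T@t;d=Rm.T@np.linalg.inv(K(c))@np.array([uv[0],uv[1],1.]);s=(z-o[2])/d[2];return o+s*d
E
python3 - <<'E'
from h import *
for n in ['scene','top','wrist']:
    c=r.calibration(n);print(n,c)
    snap(n,n+'0')
print(r.get_obs())
E
```

```text
pics
scene {'vfov': 56.96620863355099, 'cx': 321.63842788122747, 'cy': 197.0113229733339, 'rvec': array([ 1.68932217,  1.5072035 , -0.86207235]), 'tvec': array([ -41.15196523, -206.75580819, 1279.47411999])}
top {'vfov': 54.62057461065382, 'cx': 320.84367724664287, 'cy': 196.22972802309292, 'rvec': array([ 2.16585775, -2.18567507,  0.01619377]), 'tvec': array([ 17.1890594 , 552.57617266, 779.05203973])}
wrist {'vfov': 70.7134156740632, 'cx': 323.66962303986935, 'cy': 199.29539337926698, 'rvec': array([-2.28529641, -1.76372316, -0.26971325]), 'tvec': array([-673.86564076,  -35.58205147,  390.60966869])}
{'time': 0.15, 'q': array([-1.34292898,  0.46927238, -0.04858102,  1.53341925,  0.02410356,
        1.14100669, -0.08229815]), 'joint_velocities': array([ 0.0003401 , -0.00142393, -0.00049186, -0.00214523,  0.00069855,
       -0.00066492, -0.00099136]), 'tau': array([ 6.51584487e-04, -5.08431065e+01, -8.07207660e-02, -2.36416537e+01,
       -6.13179384e-02,  3.56656197e-02,  1.02172576e-04]), 'tcp_pos': array([171.30110894, 652.4543263 , 240.72963563]), 'tool_rot': array([ 7.91813903e-01,  6.10761954e-01, -5.83826309e-04,  4.86680093e-04]), 'force': array([0.29848444, 0.29894812, 0.33326364]), 'torque': array([ 0.00158681, -0.03903498, -0.03214484]), 'width': 87.01430805826935}
```

View pics/scene0.png

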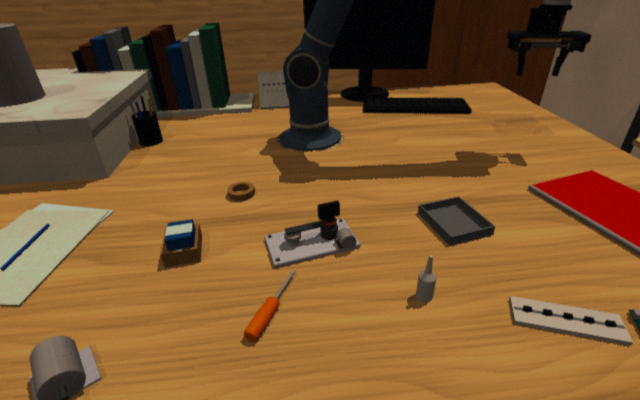

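View pics/top0.png

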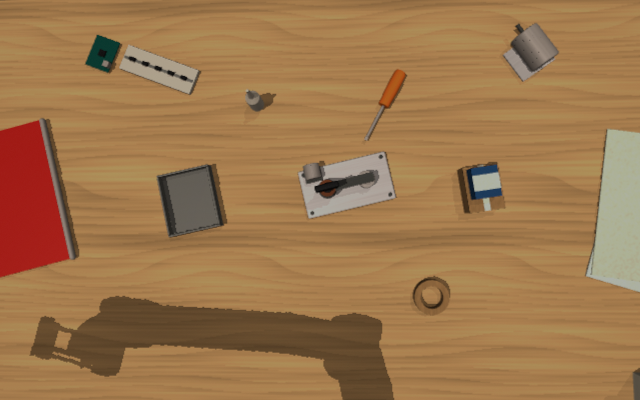

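View pics/wrist0.png

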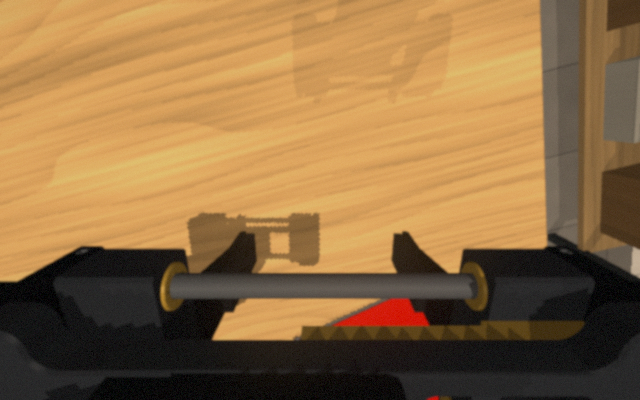

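```bash
python3 - <<'E'
import cv2
im=cv2.imread('pics/top0.png')
cv2.imwrite('pics/top0a.png',cv2.resize(im[140:230,285:410],None,fx=6,fy=6,interpolation=cv2.INTER_CUBIC))
cv2.imwrite('pics/top0b.png',cv2.resize(im[155:245,145:235],None,fx=6,fy=6,interpolation=cv2.INTER_CUBIC))
E
```

```text
(no output)
```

View pics/top0a.png

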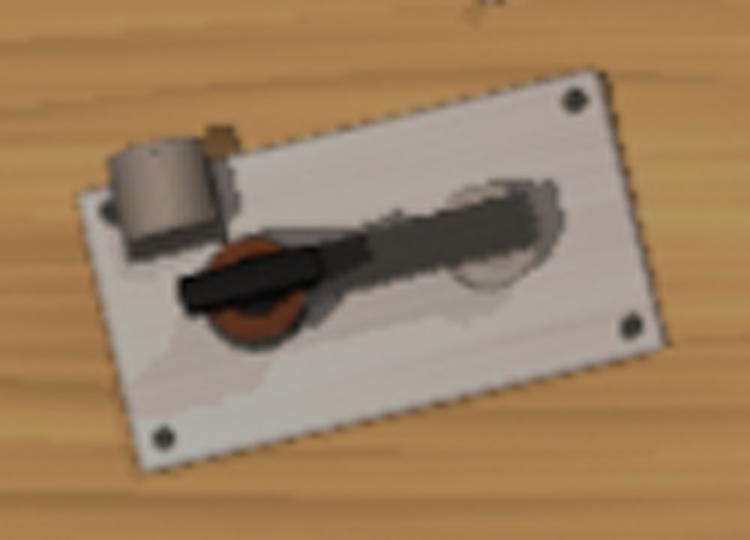

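View pics/top0b.png

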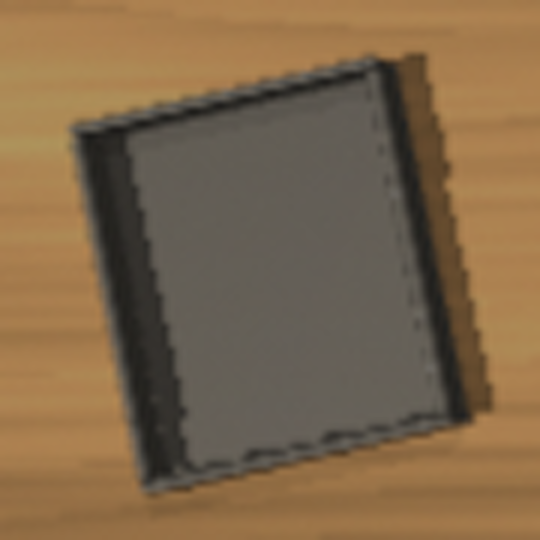

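```bash
cat > m.py <<'E'
from h import *
c=r.calibration('top')
def px(l,ox,oy,s=6): return [((x+.5)/s-.5+ox,(y+.5)/s-.5+oy) for x,y in l]
def fit(P,Q): # P local->Q world
    P=np.array(P,float);Q=np.array(Q)[:,:2];pc=P.mean(0);qc=Q.mean(0)
    a=P-pc;b=Q-qc;th=np.arctan2((a[:,0]*b[:,1]-a[:,1]*b[:,0]).sum(),(a*b).sum())
    Rm=np.array([[np.cos(th),-np.sin(th)],[np.sin(th),np.cos(th)]])
    return qc-Rm@pc,th,(Rm@a.T).T-b
E
python3 - <<'E'
from m import *
W=[back(c,p,12) for p in px([(82,195),(600,70),(665,345),(143,470)],285,140)];print(np.round(W,1))
Q=W
# motor is at +x,+y of fixture: corner 0 = (50,53); corner1=(50,-132); 2=(-50,-132);3=(-50,53)
t,th,e=fit([(50,53),(50,-132),(-50,-132),(-50,53)],Q);print(t,th,np.round(e,1))
W=[back(c,p,24) for p in px([(75,128),(385,60),(470,420),(145,490)],145,155)];print(np.round(W,1))
for L in ([(65,55),(65,-55),(-65,-55),(-65,55)],):
    t2,th2,e=fit(L,W);print(t2,th2,np.round(e,1))
Rm=np.array([[np.cos(th),-np.sin(th)],[np.sin(th),np.cos(th)]])
print('nest',t+Rm@[0,-80])
# wing ends at z94
for p in px([(183,295),(368,248)],285,140): print(back(c,p,94),back(c,p,77))
E
```

```text
[[ 603.4   58.6   12. ]
 [ 644.2 -119.7   12. ]
 [ 549.6 -140.1   12. ]
 [ 508.5   38.2   12. ]]
[567.68924709  -2.22702559] 0.2227755117038638 [[ 1.4  1.9]
 [ 1.4 -0.2]
 [-1.5 -1.9]
 [-1.3  0.2]]
[[597.7 350.   24. ]
 [619.8 242.2  24. ]
 [496.4 212.   24. ]
 [473.4 323.9  24. ]]
[546.80522348 282.03629736] 0.21437073342362184 [[ 0.9 -0.4]
 [ 2.2 -0.1]
 [-1.4  2.4]
 [-1.8 -2. ]]
nest [585.3642386  -80.25006497]
[562.44761861  19.69456292  94.        ] [563.6864658   20.59174969  77.        ]
[576.3134755  -37.36108001  94.        ] [577.8828084  -37.82378574  77.        ]
```

```bash
cat >> h.py <<'E'
A=np.array([567.7,-2.2]);TH=0.223
def rel(pos,yaw):
    """tool pointing down with tool x at world angle yaw (mod pi)"""
    o=r.get_obs();Rc=R.from_quat(o['tool_rot'])
    best=None
    for k in (0,np.pi):
        Rt=R.from_matrix(np.array([[np.cos(yaw+k),np.sin(yaw+k),0],[np.sin(yaw+k),-np.cos(yaw+k),0],[0,0,-1]]))
        dr=(Rc.inv()*Rt).as_rotvec()
        if best is None or np.linalg.norm(dr)<np.linalg.norm(best): best=dr
    d=Rc.inv().apply(np.array(pos)-o['tcp_pos'])/10
    x=Rc.as_matrix()[:,0]
    print('t %.2f'%o['time'],'tcp',np.round(o['tcp_pos'],1),'yaw %.3f'%np.arctan2(x[1],x[0]),'F',np.round(o['force'],2),'M',np.round(o['torque'],3),'w %.1f'%o['width'])
    print('dr',np.round(best,3),'xyz',np.round(d,2))
E
python3 -c "
from h import *
rel([567.7,-2.2,170],0.223)"
```

```text
t 0.15 tcp [171.3 652.5 240.7] yaw 1.314 F [0.3  0.3  0.33] M [ 0.002 -0.039 -0.032] w 87.0
dr [1.000e-03 1.000e-03 1.091e+00] xyz [-53.24  54.96   7.16]
```

Emit:
jog_arm:
  dr:
    - [0,0,0.15]
    - [0,0,0.3]
    - [0,0,0.45]
    - [0,0,0.6]
    - [0,0,0.75]
  xyz:
    - [-53.2,55,4]
    - [-53.2,55,4]
    - [-53.2,55,4]
    - [-53.2,55,4]
    - [-53.2,55,4]
  jaw: [8.7,8.7,8.7,8.7,8.7]

```text
time: 0.65
tcp_pos: [301.5, 437.4, 228.3]
tool_rot: [0.961, 0.275, -0.0, 0.001]
force: [0.9, 0.4, 0.1]
width: 86.7
```

```bash
python3 -c "
from h import *
rel([567.7,-2.2,190],0.223)"
```

```text
t 0.65 tcp [301.5 437.4 228.3] yaw 0.558 F [0.93 0.39 0.09] M [-0.065 -0.071  0.031] w 86.7
dr [0.001 0.001 0.335] xyz [-0.69 51.38  3.88]
```

Emit:
jog_arm:
  dr:
    - [0,0,0.15]
    - [0,0,0.3]
    - [0,0,0.335]
    - [0,0,0.335]
    - [0,0,0.335]
  xyz:
    - [-0.7,51.4,3.9]
    - [-0.7,51.4,3.9]
    - [-0.7,51.4,3.9]
    - [-0.7,51.4,3.9]
    - [-0.7,51.4,3.9]
  jaw: [8,7,6,5,5]

```text
time: 1.15
tcp_pos: [430.2, 224.2, 209.8]
tool_rot: [0.994, 0.111, -0.0, 0.001]
force: [1.0, 0.9, 0.1]
width: 56.0
```

```bash
python3 -c "
from h import *
rel([567.7,-2.2,180],0.223)"
```

```text
t 1.15 tcp [430.2 224.2 209.8] yaw 0.223 F [0.98 0.88 0.14] M [-0.044 -0.02   0.   ] w 56.0
dr [0.001 0.    0.   ] xyz [ 8.39 25.12  3.  ]
```

Emit:
jog_arm:
  dr:
    - [0,0,0]
    - [0,0,0]
    - [0,0,0]
    - [0,0,0]
    - [0,0,0]
  xyz:
    - [8.4,25.1,3]
    - [8.4,25.1,3]
    - [8.4,25.1,3]
    - [8.4,25.1,3]
    - [8.4,25.1,3]
  jaw: [5,5,5,5,5]

```text
time: 1.65
tcp_pos: [559.0, 11.9, 181.8]
tool_rot: [0.994, 0.112, -0.0, 0.0]
force: [0.6, 0.1, -0.1]
width: 49.6
```

Emit:
jog_arm:
  dr:
    - [0,0,0]
    - [0,0,0]
  xyz:
    - [0,2.7,0.3]
    - [0,2.7,0.3]
  jaw: [5,5]

```text
time: 1.85
tcp_pos: [565.3, -20.5, 178.3]
tool_rot: [0.994, 0.107, -0.001, 0.002]
force: [0.6, -0.9, 0.4]
width: 50.0
```

```bash
python3 -c "
from h import *
rel([567.7,-2.2,100],0.223)
snap('wrist','w1');snap('top','t1');snap('scene','s1')
c=r.calibration('wrist');print(proj(c,[[567.7,-2.2,94],[567.7+23*.221,-2.2-23*.975,94],[567.7-23*.221,-2.2+23*.975,94]]))
import cv2
im=cv2.imread('pics/s1.png');cv2.imwrite('pics/s1c.png',cv2.resize(im[150:290,230:400],None,fx=4,fy=4,interpolation=2))"
```

```text
t 1.85 tcp [565.3 -20.5 178.3] yaw 0.215 F [ 0.6  -0.92  0.43] M [-0.096  0.029 -0.005] w 50.0
dr [ 0.004  0.002 -0.008] xyz [ 0.64 -1.76  7.82]
[[331.21494582 201.00535657]
 [330.94821011 226.25811496]
 [331.49760707 174.24487467]]
```

View pics/w1.png

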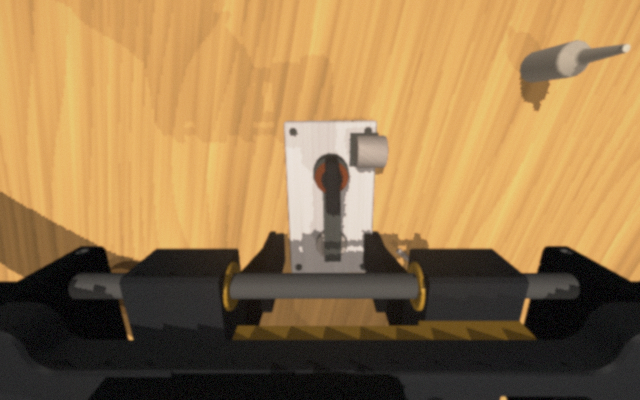

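View pics/t1.png

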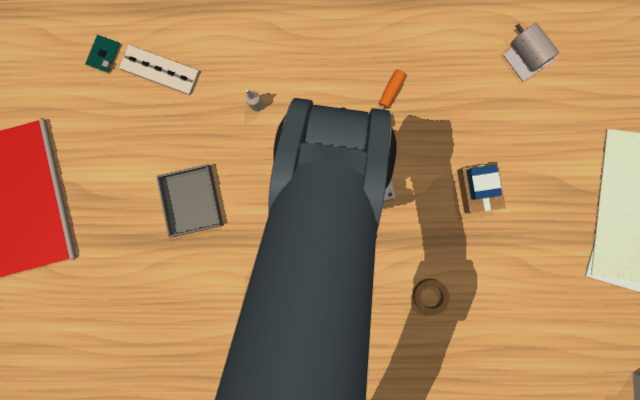

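View pics/s1c.png

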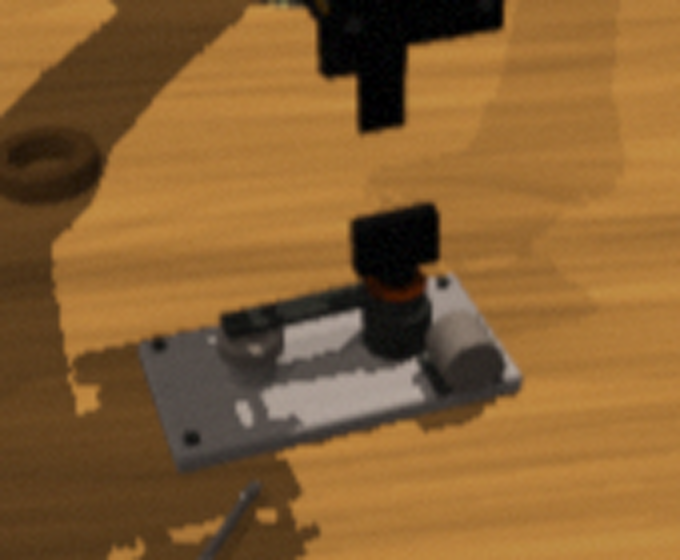

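Emit:
jog_arm:
  dr:
    - [0.004,0.002,-0.008]
    - [0.004,0.002,-0.008]
    - [0.004,0.002,-0.008]
    - [0.004,0.002,-0.008]
  xyz:
    - [0.6,-1.8,1.8]
    - [0.6,-1.8,1.8]
    - [0.6,-1.8,1.8]
    - [0.6,-1.8,1.8]
  jaw: [5,5,5,5]

```text
time: 2.4
tcp_pos: [566.6, 5.4, 161.2]
tool_rot: [0.993, 0.116, 0.001, -0.002]
force: [0.8, 0.1, -0.1]
width: 50.1
```

```bash
python3 -c "
from h import *
rel([567.7,-2.2,100],0.223)
c=r.calibration('wrist')
im=snap('wrist','w2');
print(proj(c,[[567.7,-2.2,94],[567.7+23*.221,-2.2-23*.975,94],[567.7-23*.221,-2.2+23*.975,94]]))
import cv2
im=cv2.imread('pics/w2.png');cv2.imwrite('pics/w2c.png',cv2.resize(im[90:290,240:440],None,fx=3,fy=3,interpolation=2))
rel([567.7,-2.2,100],0.223)"
```

```text
t 2.40 tcp [566.6   5.4 161.2] yaw 0.233 F [ 0.77  0.08 -0.12] M [-0.086  0.037  0.033] w 50.1
dr [-0.004 -0.002  0.01 ] xyz [-0.08  0.79  6.12]
[[323.59996058 229.18410701]
 [323.3053879  254.84894215]
 [323.91278526 201.9290557 ]]
t 2.45 tcp [566.7   5.1 161.3] yaw 0.233 F [ 0.58 -0.19 -0.55] M [-0.105  0.037 -0.008] w 49.7
dr [-0.004 -0.002  0.01 ] xyz [-0.09  0.76  6.13]
```

View pics/w2c.png

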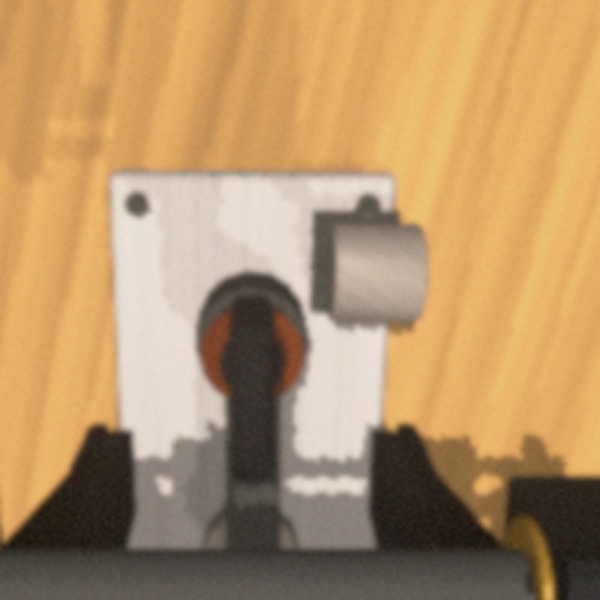

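Emit:
jog_arm:
  dr:
    - [-0.004,-0.002,0.01]
    - [-0.004,-0.002,0.01]
    - [-0.004,-0.002,0.01]
    - [-0.004,-0.002,0.01]
    - [-0.004,-0.002,0.01]
  xyz:
    - [-0.05,0.7,2]
    - [-0.05,0.7,4]
    - [-0.05,0.7,4.5]
    - [-0.05,0.7,4.5]
    - [-0.05,0.7,4.5]
  jaw: [5,4.5,4,4,4]

```text
time: 2.95
tcp_pos: [568.6, -1.7, 117.2]
tool_rot: [0.994, 0.111, 0.001, 0.0]
force: [-0.5, 0.6, 0.1]
width: 40.4
```

```bash
python3 -c "
from h import *
rel([567.7,-2.2,83],0.223)
c=r.calibration('wrist')
im=snap('wrist','w3');
print(proj(c,[[567.7,-2.2,94],[567.7+23*.221,-2.2-23*.975,94],[567.7-23*.221,-2.2+23*.975,94]]))
import cv2
im=cv2.imread('pics/w3.png');cv2.imwrite('pics/w3c.png',cv2.resize(im[90:290,240:440],None,fx=3,fy=3,interpolation=2))
"
```

```text
t 2.95 tcp [568.6  -1.7 117.2] yaw 0.222 F [-0.45  0.64  0.1 ] M [-0.108  0.032  0.04 ] w 40.4
dr [ 0.    -0.002 -0.001] xyz [-0.1   0.02  3.42]
[[323.49986758 245.44204115]
 [323.51316189 276.45645724]
 [323.48552654 211.98571708]]
```

View pics/w3c.png

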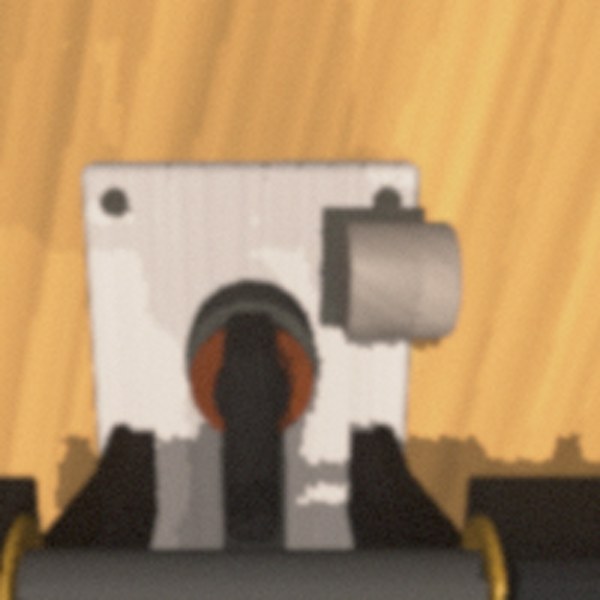

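```bash
python3 -c "
from h import *
c=r.calibration('wrist')
def L(x,y,z): return [567.7+x*np.cos(.223)-y*np.sin(.223),-2.2+x*np.sin(.223)+y*np.cos(.223),z]
p=proj(c,[L(-50,53,12),L(50,53,12)]);print((p-[240,90])*3)
for q in ((84,165),(417,165)):
  print(back(c,(q[0]/3+240,q[1]/3+90),12))
print(L(-50,53,12),L(50,53,12))
rel([567.7,-2.2,83],.223)
"
```

```text
[[ 76.29004336 171.26752028]
 [421.92601946 171.06424026]]
[509.09756956  40.6917291   12.        ]
[602.86568768  61.90044004  12.        ]
[np.float64(507.2167960673395), np.float64(38.429817154895005), 12] [np.float64(604.7406330581563), np.float64(60.545450055370736), 12]
t 3.00 tcp [568.7  -1.7 117.3] yaw 0.222 F [1.   0.51 0.88] M [-0.026  0.047  0.059] w 40.3
dr [ 0.    -0.002 -0.001] xyz [-0.11  0.03  3.43]
```

Emit:
jog_arm:
  dr:
    - [0,-0.002,0]
    - [0,-0.002,0]
    - [0,-0.002,0]
    - [0,-0.002,0]
  xyz:
    - [-0.1,-0.05,2]
    - [-0.1,-0.05,3.3]
    - [-0.1,-0.05,3.4]
    - [-0.1,-0.05,3.4]
  jaw: [4,4,4,4]

```text
time: 3.4
tcp_pos: [567.7, -1.5, 83.4]
tool_rot: [0.994, 0.111, -0.0, 0.0]
force: [-0.1, 0.2, 0.5]
width: 39.7
```

```bash
python3 -c "
from h import *
rel([567.7,-1.2,83],0.223)
snap('scene','s2')
im=cv2.imread('pics/s2.png');cv2.imwrite('pics/s2c.png',cv2.resize(im[150:290,230:400],None,fx=4,fy=4,interpolation=2))"
```

```text
t 3.40 tcp [567.7  -1.5  83.4] yaw 0.222 F [-0.06  0.24  0.46] M [-0.079  0.053  0.038] w 39.7
dr [ 0.     0.    -0.001] xyz [ 0.01 -0.03  0.04]
```

View pics/s2c.png

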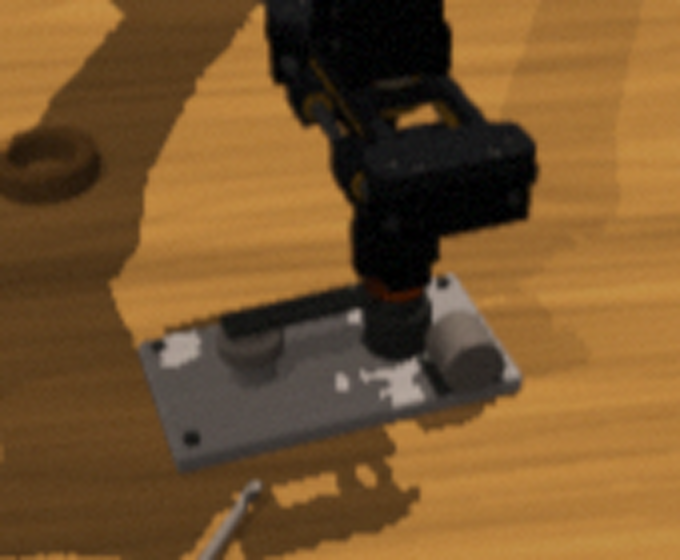

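Emit:
jog_arm:
  dr:
    - [0,0,0]
    - [0,0,0]
    - [0,0,0]
    - [0,0,0]
    - [0,0,0]
  xyz:
    - [0,0,0]
    - [0,0,0]
    - [0,0,0]
    - [0,0,0]
    - [0,0,0]
  jaw: [2.5,1.5,1.0,0.8,0.8]

```text
time: 3.95
tcp_pos: [568.4, -1.5, 83.9]
tool_rot: [0.994, 0.111, 0.001, 0.0]
force: [-0.0, -0.3, 0.5]
width: 12.1
```

```bash
cat >> h.py <<'E'
def st(n=3):
    T=[];F=[]
    for i in range(n):
        if i: r.snapshot('scene')
        o=r.get_obs();T.append(o['torque']);F.append(o['force'])
    Rc=R.from_quat(o['tool_rot']);x=Rc.as_matrix()[:,0]
    print('t %.2f'%o['time'],'tcp',np.round(o['tcp_pos'],1),'yaw %.3f'%np.arctan2(x[1],x[0]),'F',np.round(np.mean(F,0),1),'Mz',np.round(np.array(T)[:,2],3),'mean %.3f'%np.mean(T,0)[2],'w %.1f'%o['width'])
    d=Rc.inv().apply(np.array([567.7,-1.2,83])-o['tcp_pos'])/10
    print('corr',np.round(d,2))
E
python3 -c "
from h import *
st(5)"
```

```text
t 4.15 tcp [568.4  -1.5  84. ] yaw 0.222 F [0.5 0.  0. ] Mz [0.016 0.026 0.015 0.042 0.074] mean 0.035 w 11.8
corr [-0.06 -0.04  0.1 ]
```

Emit:
jog_arm:
  dr:
    - [0,0,-0.03]
    - [0,0,-0.05]
    - [0,0,-0.05]
  xyz:
    - [0,0,0]
    - [0,0,0]
    - [0,0,0]
  jaw: [0.8,0.8,0.8]

```text
time: 4.45
tcp_pos: [568.5, -1.5, 83.9]
tool_rot: [0.991, 0.136, 0.001, 0.0]
force: [1.0, -0.7, 0.2]
width: 11.8
```

```bash
python3 -c "
from h import *
st(4)"
```

```text
t 4.60 tcp [568.5  -1.5  83.9] yaw 0.272 F [ 1.3  0.2 -0.2] Mz [-0.013 -0.006 -0.001 -0.045] mean -0.016 w 11.7
corr [-0.07 -0.05  0.09]
```

Emit:
jog_arm:
  dr:
    - [0,0,-0.03]
    - [0,0,-0.05]
    - [0,0,-0.05]
  xyz:
    - [0,0,0]
    - [0,0,0]
    - [0,0,0]
  jaw: [0.8,0.8,0.8]

```text
time: 4.9
tcp_pos: [568.5, -1.5, 84.0]
tool_rot: [0.987, 0.161, 0.001, 0.0]
force: [0.7, -0.1, -1.6]
width: 11.6
```

```bash
python3 -c "
from h import *
st(4)
snap('scene','s3')
im=cv2.imread('pics/s3.png');cv2.imwrite('pics/s3c.png',cv2.resize(im[200:290,260:370],None,fx=6,fy=6,interpolation=2))"
```

```text
t 5.05 tcp [568.6  -1.5  83.9] yaw 0.322 F [ 1.1  0.2 -0.6] Mz [-0.029 -0.041 -0.021  0.026] mean -0.017 w 11.8
corr [-0.07 -0.05  0.09]
```

View pics/s3c.png

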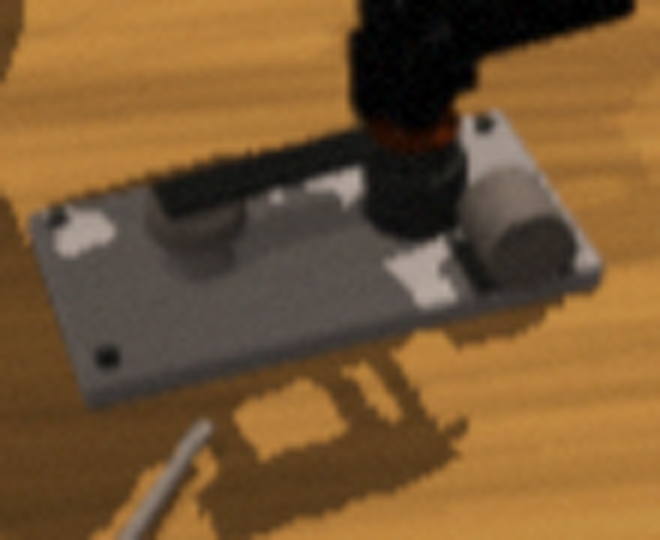

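```bash
cat >> h.py <<'E'
def tip(a,c,x=0,y=-94,z=50,ax=(568.4,-1.5)):
    t=TH+a;return [ax[0]+x*np.cos(t)-y*np.sin(t),ax[1]+x*np.sin(t)+y*np.cos(t),z]
def crop(f):
    snap('scene',f);im=cv2.imread('pics/'+f+'.png');cv2.imwrite('pics/'+f+'c.png',cv2.resize(im[200:290,260:370],None,fx=6,fy=6,interpolation=2))
E
python3 -c "
from h import *
c=r.calibration('scene')
for a in (-.3,-.2,-.1,0,.1,.2,.3,.4):
  p=proj(c,[tip(a,c,-9),tip(a,c,9)]);print(a,np.round((p-[260,200])*6).ravel())
im=cv2.imread('pics/s2.png');cv2.imwrite('pics/s2d.png',cv2.resize(im[200:290,260:370],None,fx=6,fy=6,interpolation=2))"
```

```text
-0.3 [139. 119. 136. 149.]
-0.2 [136. 135. 138. 165.]
-0.1 [136. 151. 143. 181.]
0 [138. 167. 151. 197.]
0.1 [143. 183. 161. 212.]
0.2 [152. 199. 175. 227.]
0.3 [162. 214. 191. 241.]
0.4 [176. 228. 210. 254.]
```

View pics/s2d.png

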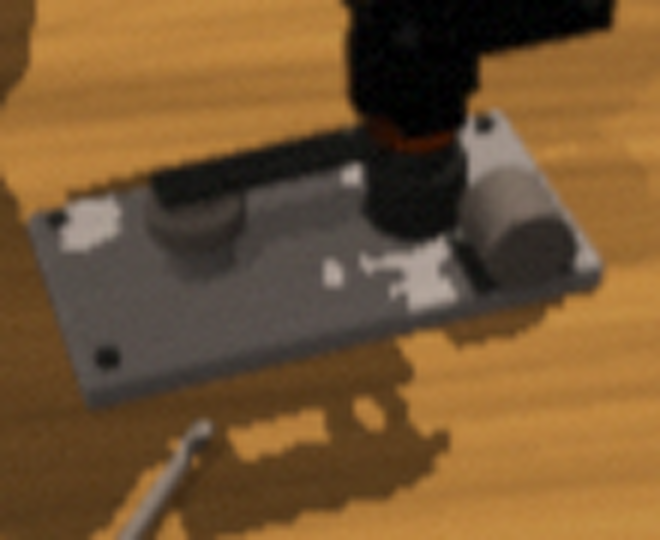

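Emit:
jog_arm:
  dr:
    - [0,0,-0.03]
    - [0,0,-0.06]
    - [0,0,-0.06]
  xyz:
    - [0,0,0]
    - [0,0,0]
    - [0,0,0]
  jaw: [0.8,0.8,0.8]

```text
time: 5.4
tcp_pos: [568.6, -1.4, 83.9]
tool_rot: [0.982, 0.19, 0.001, 0.0]
force: [1.7, -0.4, -1.8]
width: 11.6
```

```bash
python3 -c "
from h import *
st(4)
crop('s4')"
```

```text
t 5.55 tcp [568.6  -1.5  83.9] yaw 0.382 F [ 1.7  0.3 -0.9] Mz [-0.137 -0.099 -0.127 -0.131] mean -0.124 w 12.0
corr [-0.08 -0.06  0.09]
```

View pics/s4c.png

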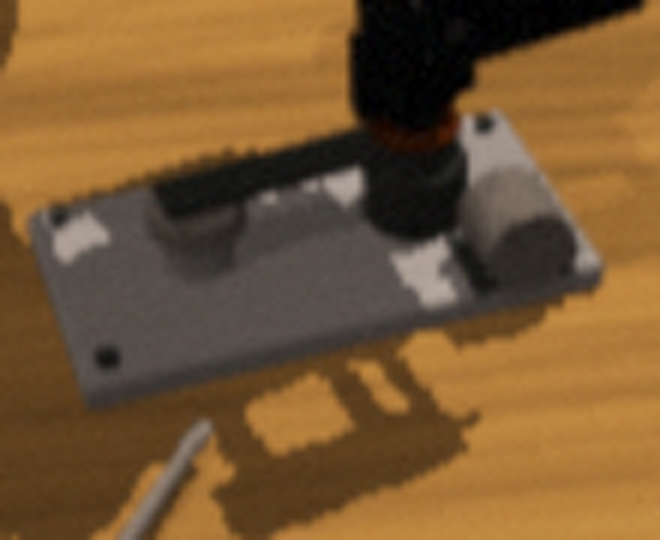

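Emit:
jog_arm:
  dr:
    - [0,0,-0.03]
    - [0,0,-0.05]
    - [0,0,-0.05]
  xyz:
    - [0,0,0]
    - [0,0,0]
    - [0,0,0]
  jaw: [0.8,0.8,0.8]

```text
time: 5.9
tcp_pos: [568.7, -1.4, 84.0]
tool_rot: [0.977, 0.215, 0.001, 0.0]
force: [2.1, 0.9, -0.4]
width: 11.3
```

```bash
python3 -c "
from h import *
st(4)
crop('s5')"
```

```text
t 6.05 tcp [568.7  -1.4  84. ] yaw 0.432 F [ 1.9  0.4 -0.9] Mz [-0.109 -0.141 -0.18  -0.13 ] mean -0.140 w 11.4
corr [-0.09 -0.06  0.09]
```

View pics/s5c.png

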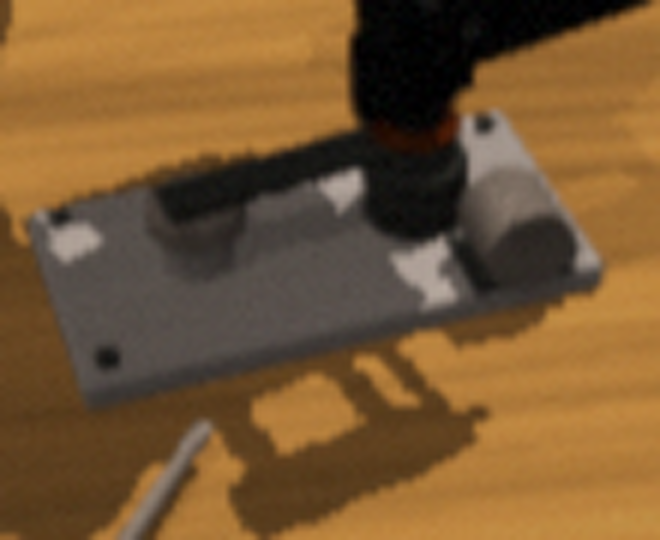

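Emit:
jog_arm:
  dr:
    - [0,0,-0.03]
    - [0,0,-0.05]
    - [0,0,-0.05]
  xyz:
    - [0,0,0]
    - [0,0,0]
    - [0,0,0]
  jaw: [0.8,0.8,0.8]

```text
time: 6.4
tcp_pos: [568.8, -1.3, 84.0]
tool_rot: [0.971, 0.239, 0.001, 0.0]
force: [2.5, 0.5, -1.2]
width: 11.5
```

```bash
python3 -c "
from h import *
st(4)"
```

```text
t 6.55 tcp [568.8  -1.3  84. ] yaw 0.482 F [ 2.8  0.7 -1.1] Mz [-0.213 -0.222 -0.133 -0.235] mean -0.201 w 11.7
corr [-0.09 -0.06  0.1 ]
```

Emit:
jog_arm:
  dr:
    - [0,0,-0.03]
    - [0,0,-0.03]
    - [0,0,-0.03]
  xyz:
    - [0,0,0]
    - [0,0,0]
    - [0,0,0]
  jaw: [0.8,0.8,0.8]

```text
time: 6.85
tcp_pos: [568.8, -1.3, 84.0]
tool_rot: [0.967, 0.253, 0.001, 0.0]
force: [3.0, 1.0, -1.3]
width: 11.9
```

```bash
python3 -c "
from h import *
st(4);crop('s6')"
```

```text
t 7.00 tcp [568.8  -1.3  84. ] yaw 0.512 F [ 2.4  0.7 -1.7] Mz [-0.225 -0.253 -0.228 -0.278] mean -0.246 w 11.9
corr [-0.09 -0.06  0.1 ]
```

View pics/s6c.png

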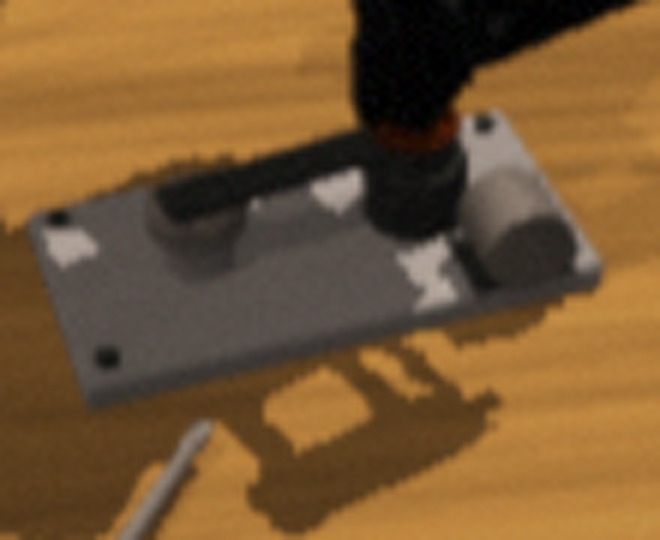

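Emit:
jog_arm:
  dr:
    - [0,0,0.1]
    - [0,0,0.2]
    - [0,0,0.25]
    - [0,0,0.29]
    - [0,0,0.29]
  xyz:
    - [0,0,0]
    - [0,0,0]
    - [0,0,0]
    - [0,0,0]
    - [0,0,0]
  jaw: [0.8,0.8,0.8,0.8,0.8]

```text
time: 7.55
tcp_pos: [568.4, -1.5, 83.9]
tool_rot: [0.994, 0.111, 0.001, 0.0]
force: [0.8, 0.1, -0.1]
width: 12.1
```

```bash
python3 -c "
from h import *
st(4)"
```

```text
t 7.70 tcp [568.4  -1.5  83.9] yaw 0.223 F [0.2 0.1 0.5] Mz [ 0.004  0.033 -0.018  0.029] mean 0.012 w 11.9
corr [-0.06 -0.05  0.09]
```

Emit:
jog_arm:
  dr:
    - [0,0,0.04]
    - [0,0,0.08]
    - [0,0,0.08]
  xyz:
    - [0,0,0]
    - [0,0,0]
    - [0,0,0]
  jaw: [0.8,0.8,0.8]

```text
time: 8.0
tcp_pos: [568.2, -1.5, 83.9]
tool_rot: [0.997, 0.072, 0.0, 0.0]
force: [1.9, -0.0, 1.0]
width: 11.9
```

```bash
python3 -c "
from h import *
st(4)"
```

```text
t 8.15 tcp [568.2  -1.6  84. ] yaw 0.144 F [ 0.8 -0.   0.2] Mz [ 0.044 -0.013  0.04  -0.029] mean 0.010 w 12.2
corr [-0.05 -0.04  0.1 ]
```

Emit:
jog_arm:
  dr:
    - [0,0,0.04]
    - [0,0,0.08]
    - [0,0,0.08]
  xyz:
    - [0,0,0]
    - [0,0,0]
    - [0,0,0]
  jaw: [0.8,0.8,0.8]

```text
time: 8.45
tcp_pos: [568.1, -1.6, 83.9]
tool_rot: [0.999, 0.032, 0.0, 0.0]
force: [0.8, 1.1, 0.4]
width: 12.2
```

```bash
python3 -c "
from h import *
st(4)"
```

```text
t 8.60 tcp [568.1  -1.6  83.9] yaw 0.065 F [0.4 0.4 0.7] Mz [0.073 0.028 0.047 0.068] mean 0.054 w 11.6
corr [-0.04 -0.04  0.09]
```

Emit:
jog_arm:
  dr:
    - [0,0,0.04]
    - [0,0,0.08]
    - [0,0,0.08]
  xyz:
    - [0,0,0]
    - [0,0,0]
    - [0,0,0]
  jaw: [0.8,0.8,0.8]

```text
time: 8.9
tcp_pos: [567.9, -1.6, 83.9]
tool_rot: [1.0, -0.007, 0.0, 0.0]
force: [0.5, -0.7, 1.3]
width: 11.5
```

```bash
python3 -c "
from h import *
st(4)"
```

```text
t 9.05 tcp [567.9  -1.6  83.9] yaw -0.014 F [ 0.2 -0.3  0.9] Mz [0.148 0.127 0.111 0.12 ] mean 0.127 w 12.1
corr [-0.03 -0.04  0.09]
```

Emit:
jog_arm:
  dr:
    - [0,0,0.03]
    - [0,0,0.06]
    - [0,0,0.06]
  xyz:
    - [0,0,0]
    - [0,0,0]
    - [0,0,0]
  jaw: [0.8,0.8,0.8]

```text
time: 9.35
tcp_pos: [567.8, -1.6, 83.9]
tool_rot: [0.999, -0.037, 0.0, 0.0]
force: [-0.4, -0.3, 0.8]
width: 12.2
```

```bash
python3 -c "
from h import *
st(4)"
```

```text
t 9.50 tcp [567.8  -1.6  83.9] yaw -0.074 F [-0.4 -0.2  1.1] Mz [0.162 0.118 0.163 0.181] mean 0.156 w 11.7
corr [-0.01 -0.04  0.09]
```

Emit:
jog_arm:
  dr:
    - [0,0,0.03]
    - [0,0,0.06]
    - [0,0,0.06]
  xyz:
    - [0,0,0]
    - [0,0,0]
    - [0,0,0]
  jaw: [0.8,0.8,0.8]

```text
time: 9.8
tcp_pos: [567.7, -1.6, 83.9]
tool_rot: [0.998, -0.067, 0.0, 0.0]
force: [-1.0, -0.4, 1.4]
width: 11.8
```

```bash
python3 -c "
from h import *
st(4)"
```

```text
t 9.95 tcp [567.8  -1.6  83.9] yaw -0.134 F [-0.9 -0.1  1.5] Mz [0.215 0.309 0.256 0.196] mean 0.244 w 11.9
corr [-0.01 -0.04  0.09]
```

Slope now 1.5 N m/rad, so at the stop; a bit more to be sure.

Emit:
jog_arm:
  dr:
    - [0,0,0.02]
    - [0,0,0.03]
    - [0,0,0.03]
  xyz:
    - [0,0,0]
    - [0,0,0]
    - [0,0,0]
  jaw: [0.8,0.8,0.8]

```text
time: 10.25
tcp_pos: [567.7, -1.6, 83.9]
tool_rot: [0.997, -0.082, -0.0, 0.0]
force: [-0.9, 0.2, 2.4]
width: 11.6
```

```bash
python3 -c "
from h import *
st(4);crop('s7')"
```

```text
t 10.40 tcp [567.7  -1.6  83.9] yaw -0.163 F [-1.1 -0.2  1.8] Mz [0.268 0.332 0.265 0.278] mean 0.286 w 11.3
corr [-0.01 -0.04  0.09]
```

View pics/s7c.png

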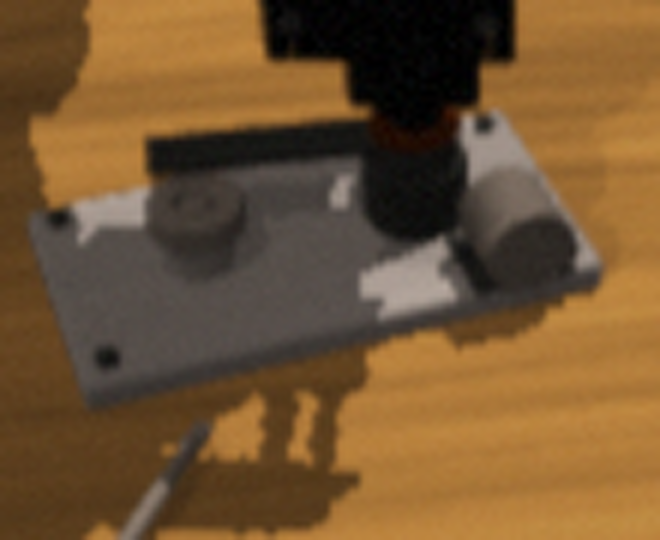

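Emit:
jog_arm:
  dr:
    - [0,0,-0.1]
    - [0,0,-0.2]
    - [0,0,-0.3]
    - [0,0,-0.4]
    - [0,0,-0.48]
  xyz:
    - [0,0,0]
    - [0,0,0]
    - [0,0,0]
    - [0,0,0]
    - [0,0,0]
  jaw: [0.8,0.8,0.8,0.8,0.8]

```text
time: 10.95
tcp_pos: [568.6, -1.5, 84.0]
tool_rot: [0.987, 0.159, 0.001, 0.0]
force: [1.0, 0.4, -1.4]
width: 11.7
```

```bash
python3 -c "
from h import *
st(4)"
```

```text
t 11.10 tcp [568.5  -1.5  83.9] yaw 0.314 F [ 1.7  0.9 -1.3] Mz [-0.047 -0.075  0.044 -0.035] mean -0.028 w 11.7
corr [-0.07 -0.05  0.09]
```

Emit:
jog_arm:
  dr:
    - [0,0,-0.05]
    - [0,0,-0.1]
    - [0,0,-0.1]
  xyz:
    - [0,0,0]
    - [0,0,0]
    - [0,0,0]
  jaw: [0.8,0.8,0.8]

```text
time: 11.4
tcp_pos: [568.7, -1.4, 83.9]
tool_rot: [0.979, 0.204, 0.001, -0.0]
force: [0.7, 1.0, -0.8]
width: 11.9
```

```bash
python3 -c "
from h import *
st(4)"
```

```text
t 11.55 tcp [568.7  -1.4  84. ] yaw 0.412 F [ 1.2  0.5 -0.4] Mz [-0.07  -0.076 -0.097 -0.064] mean -0.077 w 11.8
corr [-0.08 -0.06  0.1 ]
```

Earlier this yaw gave −0.13, so it has loosened.

Emit:
jog_arm:
  dr:
    - [0,0,-0.04]
    - [0,0,-0.08]
    - [0,0,-0.08]
  xyz:
    - [0,0,0]
    - [0,0,0]
    - [0,0,0]
  jaw: [0.8,0.8,0.8]

```text
time: 11.85
tcp_pos: [568.8, -1.3, 84.0]
tool_rot: [0.97, 0.243, 0.001, 0.0]
force: [1.7, 0.0, 0.5]
width: 11.9
```

```bash
python3 -c "
from h import *
st(4)"
```

```text
t 12.00 tcp [568.8  -1.4  83.9] yaw 0.491 F [ 1.4  0.5 -0. ] Mz [-0.166 -0.16  -0.15  -0.145] mean -0.155 w 12.1
corr [-0.09 -0.07  0.09]
```

Emit:
jog_arm:
  dr:
    - [0,0,-0.04]
    - [0,0,-0.07]
    - [0,0,-0.07]
  xyz:
    - [0,0,0]
    - [0,0,0]
    - [0,0,0]
  jaw: [0.8,0.8,0.8]

```text
time: 12.3
tcp_pos: [568.9, -1.3, 83.9]
tool_rot: [0.961, 0.277, 0.001, 0.0]
force: [0.9, 0.8, -0.2]
width: 11.6
```

```bash
python3 -c "
from h import *
st(4)"
```

```text
t 12.45 tcp [568.9  -1.3  84. ] yaw 0.560 F [ 1.3  1.1 -1. ] Mz [-0.121 -0.168 -0.189 -0.187] mean -0.167 w 11.8
corr [-0.1  -0.07  0.1 ]
```

Emit:
jog_arm:
  dr:
    - [0,0,-0.04]
    - [0,0,-0.06]
    - [0,0,-0.06]
  xyz:
    - [0,0,0]
    - [0,0,0]
    - [0,0,0]
  jaw: [0.8,0.8,0.8]

```text
time: 12.75
tcp_pos: [569.0, -1.2, 83.9]
tool_rot: [0.952, 0.305, 0.001, 0.0]
force: [1.8, 0.9, -0.7]
width: 11.8
```

```bash
python3 -c "
from h import *
st(4)"
```

```text
t 12.90 tcp [569.   -1.2  84. ] yaw 0.620 F [ 1.7  1.2 -0.8] Mz [-0.186 -0.177 -0.156 -0.151] mean -0.168 w 12.0
corr [-0.11 -0.08  0.1 ]
```

Emit:
jog_arm:
  dr:
    - [0,0,-0.04]
    - [0,0,-0.06]
    - [0,0,-0.06]
  xyz:
    - [0,0,0]
    - [0,0,0]
    - [0,0,0]
  jaw: [0.8,0.8,0.8]

```text
time: 13.2
tcp_pos: [569.1, -1.1, 84.0]
tool_rot: [0.943, 0.333, 0.002, 0.0]
force: [2.1, 1.4, -1.5]
width: 12.0
```

```bash
python3 -c "
from h import *
st(4);crop('s8')"
```

```text
t 13.35 tcp [569.1  -1.2  84. ] yaw 0.679 F [ 2.4  1.4 -1.3] Mz [-0.211 -0.242 -0.181 -0.199] mean -0.208 w 11.8
corr [-0.11 -0.08  0.1 ]
```

View pics/s8c.png

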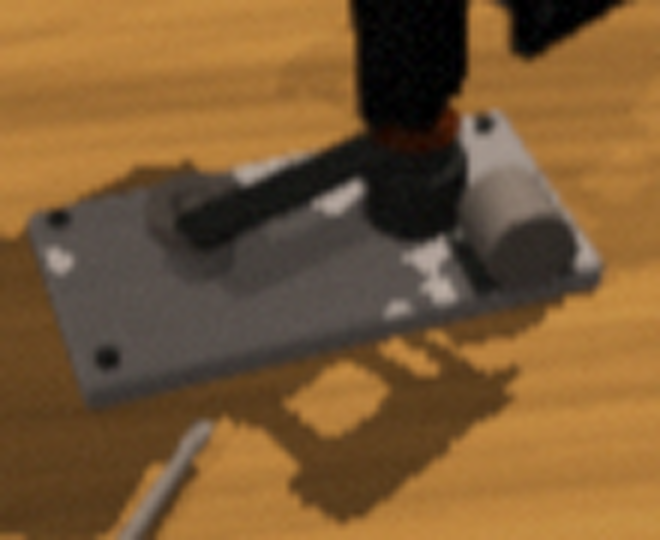

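Emit:
jog_arm:
  dr:
    - [0,0,-0.03]
    - [0,0,-0.05]
    - [0,0,-0.05]
  xyz:
    - [0,0,0]
    - [0,0,0]
    - [0,0,0]
  jaw: [0.8,0.8,0.8]

```text
time: 13.7
tcp_pos: [569.2, -1.1, 84.0]
tool_rot: [0.934, 0.357, 0.002, 0.0]
force: [2.6, 2.2, -1.0]
width: 11.9
```

```bash
python3 -c "
from h import *
st(4)"
```

```text
t 13.85 tcp [569.2  -1.1  84. ] yaw 0.729 F [ 2.5  1.9 -1.5] Mz [-0.347 -0.346 -0.266 -0.331] mean -0.322 w 11.8
corr [-0.12 -0.09  0.1 ]
```

Emit:
jog_arm:
  dr:
    - [0,0,0.13]
    - [0,0,0.26]
    - [0,0,0.39]
    - [0,0,0.52]
    - [0,0,0.63]
  xyz:
    - [0,0,0]
    - [0,0,0]
    - [0,0,0]
    - [0,0,0]
    - [0,0,0]
  jaw: [0.8,0.8,0.8,0.8,0.8]

```text
time: 14.35
tcp_pos: [568.2, -1.6, 83.9]
tool_rot: [0.999, 0.048, 0.0, 0.0]
force: [0.3, -0.2, 0.7]
width: 11.6
```

```bash
python3 -c "
from h import *
st(4)"
```

```text
t 14.50 tcp [568.2  -1.5  83.9] yaw 0.102 F [-0.6 -0.6  1.8] Mz [ 0.052 -0.008 -0.026  0.042] mean 0.015 w 11.8
corr [-0.05 -0.04  0.09]
```

Emit:
jog_arm:
  dr:
    - [0,0,0.05]
    - [0,0,0.1]
    - [0,0,0.15]
    - [0,0,0.15]
  xyz:
    - [0,0,0]
    - [0,0,0]
    - [0,0,0]
    - [0,0,0]
  jaw: [0.8,0.8,0.8,0.8]

```text
time: 14.9
tcp_pos: [567.9, -1.6, 83.9]
tool_rot: [1.0, -0.022, 0.0, 0.0]
force: [-0.2, 0.7, 1.7]
width: 11.7
```

```bash
python3 -c "
from h import *
st(4)"
```

```text
t 15.05 tcp [567.9  -1.6  83.9] yaw -0.046 F [-0.2  0.7  1.7] Mz [0.161 0.073 0.082 0.169] mean 0.121 w 11.7
corr [-0.02 -0.04  0.09]
```

Emit:
jog_arm:
  dr:
    - [0,0,0.04]
    - [0,0,0.08]
    - [0,0,0.08]
  xyz:
    - [0,0,0]
    - [0,0,0]
    - [0,0,0]
  jaw: [0.8,0.8,0.8]

```text
time: 15.35
tcp_pos: [567.7, -1.6, 83.9]
tool_rot: [0.998, -0.062, -0.0, 0.0]
force: [-0.6, 0.4, 1.6]
width: 12.0
```

```bash
python3 -c "
from h import *
st(4)"
```

```text
t 15.50 tcp [567.8  -1.6  83.9] yaw -0.124 F [-0.2  0.5  1.9] Mz [0.134 0.17  0.139 0.205] mean 0.162 w 11.9
corr [-0.01 -0.04  0.09]
```

Emit:
jog_arm:
  dr:
    - [0,0,0.04]
    - [0,0,0.07]
    - [0,0,0.07]
  xyz:
    - [0,0,0]
    - [0,0,0]
    - [0,0,0]
  jaw: [0.8,0.8,0.8]

```text
time: 15.8
tcp_pos: [567.6, -1.6, 83.9]
tool_rot: [0.995, -0.097, -0.0, 0.0]
force: [-0.7, 0.9, 2.7]
width: 12.0
```

```bash
python3 -c "
from h import *
st(4)"
```

```text
t 15.95 tcp [567.6  -1.6  83.9] yaw -0.194 F [-0.9  0.9  2.3] Mz [0.207 0.127 0.108 0.164] mean 0.152 w 12.1
corr [ 0.   -0.04  0.09]
```

Emit:
jog_arm:
  dr:
    - [0,0,0.04]
    - [0,0,0.07]
    - [0,0,0.07]
  xyz:
    - [0,0,0]
    - [0,0,0]
    - [0,0,0]
  jaw: [0.8,0.8,0.8]

```text
time: 16.25
tcp_pos: [567.5, -1.6, 83.9]
tool_rot: [0.991, -0.131, -0.0, 0.0]
force: [-1.5, 1.1, 2.4]
width: 11.3
```

```bash
python3 -c "
from h import *
st(4)"
```

```text
t 16.40 tcp [567.5  -1.6  83.9] yaw -0.263 F [-0.9  0.3  2.4] Mz [0.166 0.18  0.21  0.173] mean 0.182 w 11.8
corr [ 0.01 -0.04  0.09]
```

Emit:
jog_arm:
  dr:
    - [0,0,0.04]
    - [0,0,0.06]
    - [0,0,0.06]
  xyz:
    - [0,0,0]
    - [0,0,0]
    - [0,0,0]
  jaw: [0.8,0.8,0.8]

```text
time: 16.7
tcp_pos: [567.4, -1.5, 83.9]
tool_rot: [0.987, -0.161, -0.0, 0.0]
force: [-1.9, 0.4, 1.9]
width: 11.8
```

```bash
python3 -c "
from h import *
st(4)"
```

```text
t 16.85 tcp [567.4  -1.5  83.9] yaw -0.323 F [-1.5  0.7  2. ] Mz [0.21  0.181 0.183 0.254] mean 0.207 w 11.7
corr [ 0.02 -0.04  0.09]
```

Emit:
jog_arm:
  dr:
    - [0,0,0.03]
    - [0,0,0.05]
    - [0,0,0.05]
  xyz:
    - [0,0,0]
    - [0,0,0]
    - [0,0,0]
  jaw: [0.8,0.8,0.8]

```text
time: 17.15
tcp_pos: [567.3, -1.5, 83.9]
tool_rot: [0.983, -0.185, -0.001, 0.0]
force: [-2.4, -0.3, 2.3]
width: 11.7
```

```bash
python3 -c "
from h import *
st(4)"
```

```text
t 17.30 tcp [567.3  -1.5  83.9] yaw -0.373 F [-2.   0.1  3.1] Mz [0.249 0.272 0.287 0.236] mean 0.261 w 11.6
corr [ 0.02 -0.04  0.09]
```

Emit:
jog_arm:
  dr:
    - [0,0,0.02]
    - [0,0,0.03]
    - [0,0,0.03]
  xyz:
    - [0,0,0]
    - [0,0,0]
    - [0,0,0]
  jaw: [0.8,0.8,0.8]

```text
time: 17.6
tcp_pos: [567.3, -1.5, 83.9]
tool_rot: [0.98, -0.2, -0.001, 0.0]
force: [-2.1, 1.3, 2.8]
width: 11.6
```

```bash
python3 -c "
from h import *
st(4)"
```

```text
t 17.75 tcp [567.3  -1.5  83.9] yaw -0.402 F [-1.8  0.7  3.3] Mz [0.36  0.283 0.291 0.281] mean 0.304 w 11.7
corr [ 0.03 -0.04  0.09]
```

Emit:
jog_arm:
  dr:
    - [0,0,-0.12]
    - [0,0,-0.24]
    - [0,0,-0.36]
    - [0,0,-0.48]
    - [0,0,-0.6]
  xyz:
    - [0,0,0]
    - [0,0,0]
    - [0,0,0]
    - [0,0,0]
    - [0,0,0]
  jaw: [0.8,0.8,0.8,0.8,0.8]

```text
time: 18.25
tcp_pos: [568.3, -1.6, 83.9]
tool_rot: [0.995, 0.1, 0.001, 0.0]
force: [1.0, 0.7, -0.4]
width: 11.7
```

Emit:
jog_arm:
  dr:
    - [0,0,-0.1]
    - [0,0,-0.2]
    - [0,0,-0.3]
    - [0,0,-0.3]
  xyz:
    - [0,0,0]
    - [0,0,0]
    - [0,0,0]
    - [0,0,0]
  jaw: [0.8,0.8,0.8,0.8]

```text
time: 18.65
tcp_pos: [568.9, -1.4, 83.9]
tool_rot: [0.969, 0.247, 0.002, -0.0]
force: [-0.2, 1.3, 1.0]
width: 12.0
```

```bash
python3 -c "
from h import *
st(4)"
```

```text
t 18.80 tcp [568.9  -1.4  83.9] yaw 0.499 F [0.5 1.8 0.5] Mz [-0.057  0.002  0.045  0.01 ] mean 0.000 w 11.4
corr [-0.09 -0.07  0.09]
```

Emit:
jog_arm:
  dr:
    - [0,0,-0.05]
    - [0,0,-0.1]
    - [0,0,-0.15]
    - [0,0,-0.15]
  xyz:
    - [0,0,0]
    - [0,0,0]
    - [0,0,0]
    - [0,0,0]
  jaw: [0.8,0.8,0.8,0.8]

```text
time: 19.2
tcp_pos: [569.1, -1.2, 83.9]
tool_rot: [0.948, 0.318, 0.002, 0.0]
force: [0.4, 1.8, -0.1]
width: 11.9
```

```bash
python3 -c "
from h import *
st(4)"
```

```text
t 19.35 tcp [569.1  -1.2  84. ] yaw 0.647 F [0.9 1.8 0.3] Mz [-0.011 -0.031 -0.029 -0.022] mean -0.023 w 11.8
corr [-0.11 -0.09  0.1 ]
```

Emit:
jog_arm:
  dr:
    - [0,0,-0.05]
    - [0,0,-0.1]
    - [0,0,-0.13]
    - [0,0,-0.13]
  xyz:
    - [0,0,0]
    - [0,0,0]
    - [0,0,0]
    - [0,0,0]
  jaw: [0.8,0.8,0.8,0.8]

```text
time: 19.75
tcp_pos: [569.3, -1.1, 83.9]
tool_rot: [0.926, 0.379, 0.002, 0.0]
force: [0.8, 1.7, -0.0]
width: 12.0
```

```bash
python3 -c "
from h import *
st(4);crop('s9')"
```

```text
t 19.90 tcp [569.3  -1.   84. ] yaw 0.776 F [ 1.1  2.  -0.1] Mz [-0.016 -0.036 -0.024  0.025] mean -0.013 w 11.8
corr [-0.13 -0.1   0.1 ]
```

View pics/s9c.png

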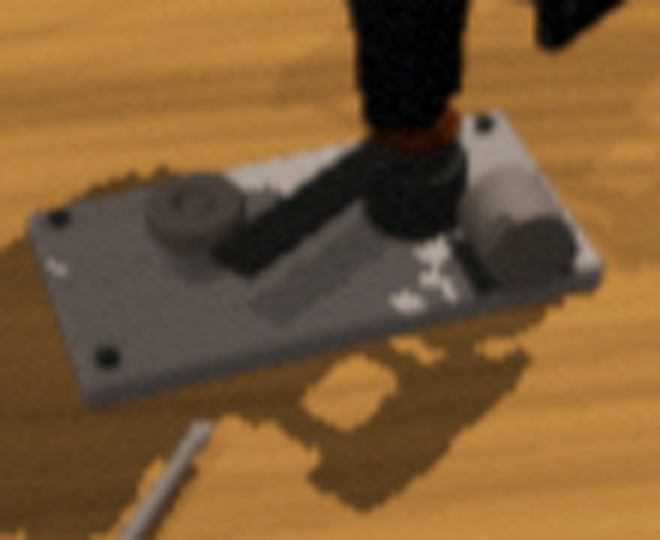

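Emit:
jog_arm:
  dr:
    - [0,0,-0.1]
    - [0,0,-0.2]
    - [0,0,-0.3]
    - [0,0,-0.4]
    - [0,0,-0.4]
  xyz:
    - [0,0,0]
    - [0,0,0]
    - [0,0,0]
    - [0,0,0]
    - [0,0,0]
  jaw: [0.8,0.8,0.8,0.8,0.8]

```text
time: 20.45
tcp_pos: [569.7, -0.5, 83.9]
tool_rot: [0.832, 0.555, 0.002, 0.001]
force: [2.7, 4.0, 0.5]
width: 11.8
```

```bash
python3 -c "
from h import *
st(2);print(r.get_obs()['q'])"
```

```text
t 20.50 tcp [ 5.697e+02 -4.000e-01  8.400e+01] yaw 1.175 F [ 2.5  3.7 -0.7] Mz [-0.015 -0.04 ] mean -0.027 w 11.7
corr [-0.15 -0.16  0.09]
[-0.19055456  0.48420058  0.15349825  1.94068076 -0.10997635  0.71999284
  1.20254694]
```

Emit:
jog_arm:
  dr:
    - [0,0,-0.1]
    - [0,0,-0.2]
    - [0,0,-0.3]
    - [0,0,-0.35]
    - [0,0,-0.35]
  xyz:
    - [-0.03,-0.04,0]
    - [-0.05,-0.07,0]
    - [-0.06,-0.08,0]
    - [-0.06,-0.08,0]
    - [-0.06,-0.08,0]
  jaw: [0.8,0.8,0.8,0.8,0.8]

```text
time: 21.0
tcp_pos: [569.7, 0.2, 84.0]
tool_rot: [0.724, 0.69, 0.003, 0.001]
force: [3.6, 3.7, -2.8]
width: 11.5
```

```bash
python3 -c "
from h import *
st(4);crop('s10')"
```

```text
t 21.15 tcp [5.698e+02 2.000e-01 8.400e+01] yaw 1.523 F [ 3.7  3.9 -3. ] Mz [-0.037 -0.042 -0.035 -0.014] mean -0.032 w 11.8
corr [-0.15 -0.2   0.1 ]
```

View pics/s10c.png

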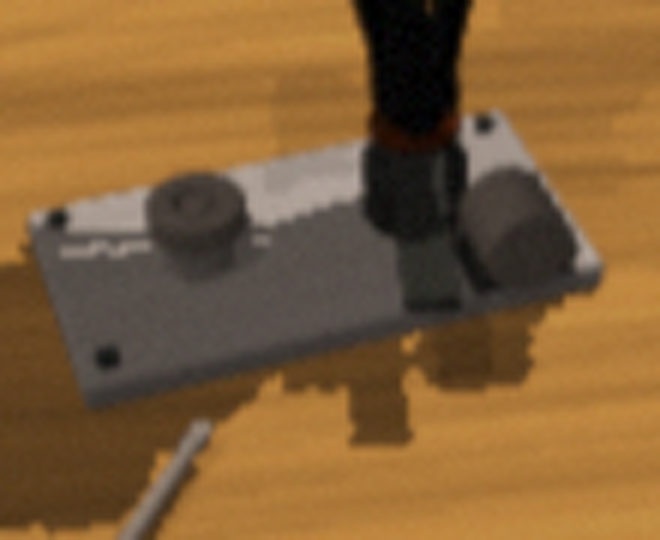

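Emit:
jog_arm:
  dr:
    - [0,0,0]
    - [0,0,0]
    - [0,0,0]
    - [0,0,0]
  xyz:
    - [0,0,0]
    - [0,0,0]
    - [0,0,-2]
    - [0,0,-5]
  jaw: [2.5,4,4,4]

```text
time: 21.6
tcp_pos: [567.2, -1.1, 132.5]
tool_rot: [0.725, 0.689, 0.0, -0.0]
force: [-0.3, 0.1, 1.2]
width: 34.9
```

Emit:
jog_arm:
  dr:
    - [0,0,0]
    - [0,0,0]
  xyz:
    - [0,0,-3.5]
    - [0,0,-3.5]
  jaw: [5,5.5]

```text
time: 21.8
tcp_pos: [569.5, -2.3, 171.9]
tool_rot: [0.725, 0.688, 0.003, 0.003]
force: [0.4, -0.2, 0.8]
width: 48.7
```

```bash
python3 -c "
from h import *
rel([586.0,-79.5,150],0.223);crop('s11')"
```

```text
t 21.80 tcp [569.5  -2.3 171.9] yaw 1.518 F [ 0.35 -0.18  0.78] M [ 0.002 -0.052  0.006] w 48.7
dr [ 0.007 -0.006  1.295] xyz [-7.62  2.03  2.2 ]
```

View pics/s11c.png

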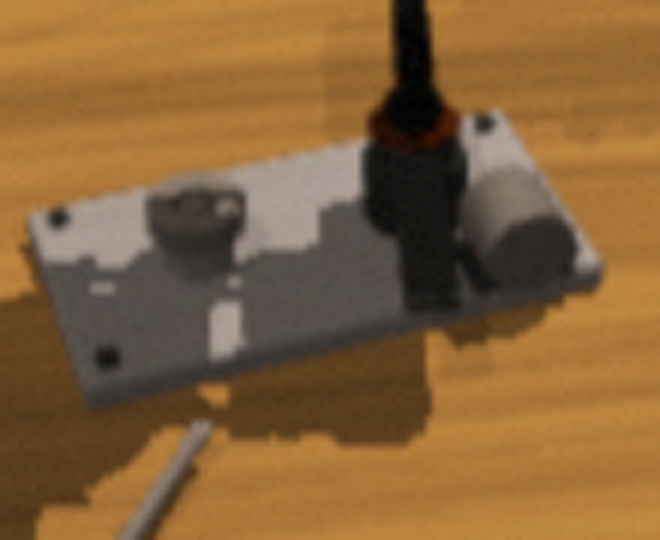

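```bash
python3 -c "
from h import *
c=r.calibration('wrist');o=r.get_obs()
p=-cv2.Rodrigues(c['rvec'])[0].T@c['tvec']
print(R.from_quat(o['tool_rot']).inv().apply(p-o['tcp_pos']))"
```

```text
[  -0.15732318  -83.75996667 -141.67638567]
```

Emit:
jog_arm:
  dr:
    - [0,0,0.13]
    - [0,0,0.27]
    - [0,0,0.4]
    - [0,0,0.54]
    - [0,0,0.68]
  xyz:
    - [-1.5,0.4,1]
    - [-3,0.8,1]
    - [-4.5,1.2,1]
    - [-6,1.6,1]
    - [-7.6,2,1]
  jaw: [5.5,5.5,5.5,5.5,5.5]

```text
time: 22.35
tcp_pos: [583.0, -80.1, 158.3]
tool_rot: [0.915, 0.404, 0.001, 0.0]
force: [-0.4, 0.3, -0.3]
width: 54.8
```

```bash
python3 -c "
from h import *
rel([586.0,-79.5,150],0.223)"
```

```text
t 22.35 tcp [583.  -80.1 158.3] yaw 0.832 F [-0.41  0.32 -0.27] M [-0.041  0.002  0.025] w 54.8
dr [ 0.001 -0.001  0.609] xyz [0.25 0.18 0.83]
```

Emit:
jog_arm:
  dr:
    - [0,0,0.14]
    - [0,0,0.28]
    - [0,0,0.42]
    - [0,0,0.56]
    - [0,0,0.609]
  xyz:
    - [0.25,0.2,0.8]
    - [0.25,0.2,0.8]
    - [0.25,0.2,0.8]
    - [0.25,0.2,0.8]
    - [0.25,0.2,0.8]
  jaw: [5.5,5.5,5.5,5.5,5.5]

```text
time: 22.85
tcp_pos: [584.7, -80.1, 148.7]
tool_rot: [0.994, 0.109, -0.001, 0.001]
force: [0.5, -0.4, 0.3]
width: 54.9
```

```bash
python3 -c "
from h import *
rel([586.0,-79.5,150],0.223)
c=r.calibration('wrist');snap('wrist','w4');print(proj(c,[586,-79.5,39]))
im=cv2.imread('pics/w4.png');cv2.imwrite('pics/w4c.png',cv2.resize(im[150:350,220:420],None,fx=3,fy=3,interpolation=2))"
```

```text
t 22.85 tcp [584.7 -80.1 148.7] yaw 0.218 F [ 0.45 -0.42  0.28] M [-0.076  0.022 -0.04 ] w 54.9
dr [ 0.001  0.002 -0.005] xyz [ 0.14 -0.04 -0.13]
[[326.19914392 202.80160925]]
```

View pics/w4c.png

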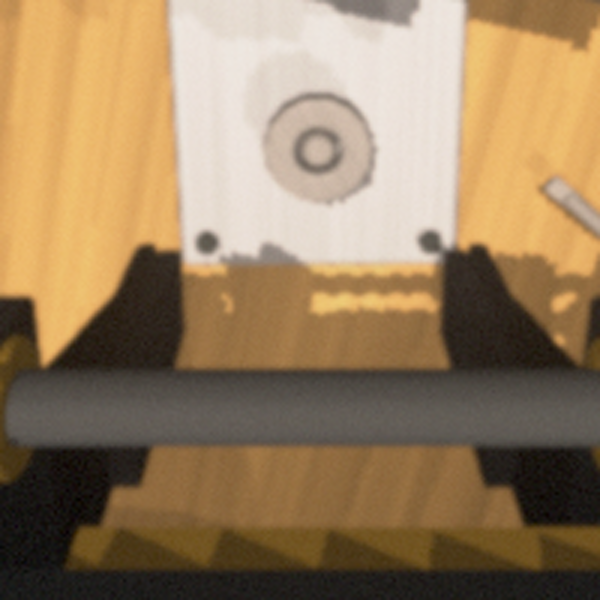

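```bash
python3 -c "
from h import *
c=r.calibration('wrist');print(back(c,(326.2,199.6),39))
rel([585.6,-77.6,37],0.223)"
```

```text
[585.35984511 -76.35380542  39.        ]
t 22.90 tcp [584.8 -80.  148.7] yaw 0.218 F [ 0.32 -0.1   0.13] M [-0.09   0.101 -0.01 ] w 54.8
dr [ 0.001  0.002 -0.005] xyz [ 0.16 -0.23 11.17]
```

Emit:
jog_arm:
  dr:
    - [0,0.002,-0.005]
    - [0,0.002,-0.005]
    - [0,0.002,-0.005]
    - [0,0.002,-0.005]
    - [0,0.002,-0.005]
  xyz:
    - [0.15,-0.2,3]
    - [0.15,-0.2,6]
    - [0.15,-0.2,8]
    - [0.15,-0.2,8]
    - [0.15,-0.2,8]
  jaw: [5.5,5.5,5.5,5.5,5.5]

```text
time: 23.4
tcp_pos: [585.1, -78.3, 68.3]
tool_rot: [0.994, 0.111, -0.001, 0.001]
force: [-0.9, 0.5, -0.2]
width: 55.3
```

```bash
python3 -c "
from h import *
rel([585.6,-77.6,37],0.223)
c=r.calibration('wrist');snap('wrist','w5');print(proj(c,[585.6,-77.6,39]));crop('s12')
im=cv2.imread('pics/w5.png');cv2.imwrite('pics/w5c.png',cv2.resize(im[150:350,220:420],None,fx=3,fy=3,interpolation=2))"
```

```text
t 23.40 tcp [585.1 -78.3  68.3] yaw 0.223 F [-0.9   0.46 -0.17] M [-0.084 -0.006 -0.031] w 55.3
dr [0.001 0.002 0.   ] xyz [ 0.07 -0.06  3.13]
[[325.97268883 240.08615129]]
```

View pics/w5c.png

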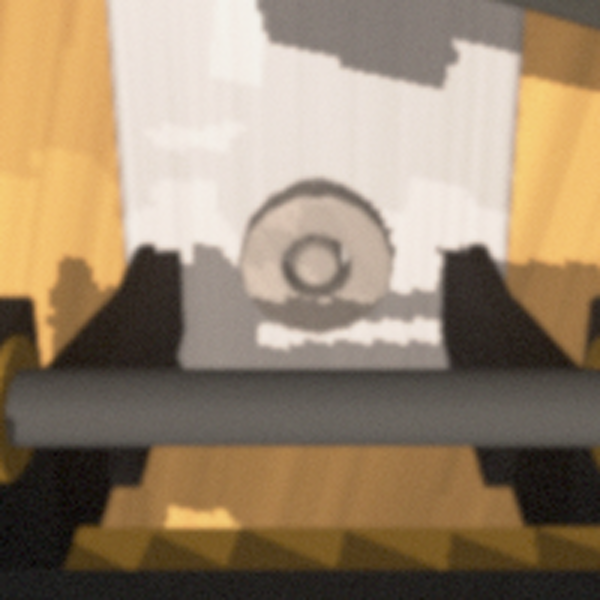

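View pics/s12c.png

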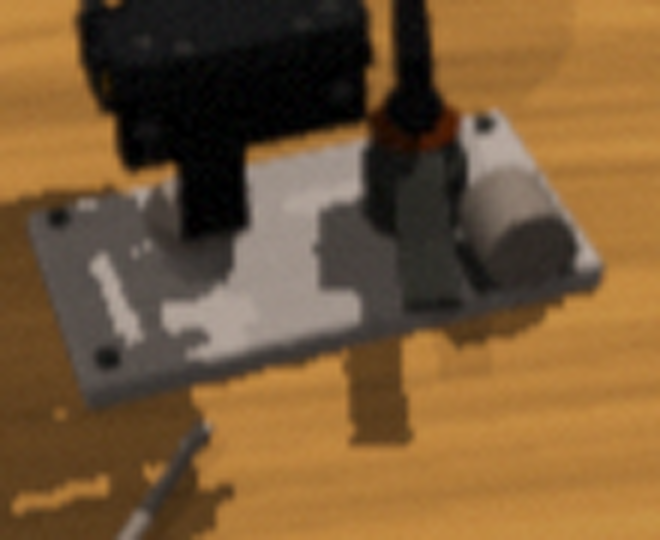

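Emit:
jog_arm:
  dr:
    - [0,0.002,0]
    - [0,0.002,0]
    - [0,0.002,0]
    - [0,0.002,0]
  xyz:
    - [0.05,-0.1,1.5]
    - [0.05,-0.1,3]
    - [0.05,-0.1,3.15]
    - [0.05,-0.1,3.15]
  jaw: [5.5,5.5,5.5,5.5]

```text
time: 23.9
tcp_pos: [585.9, -77.2, 37.3]
tool_rot: [0.994, 0.111, 0.001, 0.0]
force: [-0.7, 0.2, -0.3]
width: 55.0
```

Emit:
jog_arm:
  dr:
    - [0,0,0]
    - [0,0,0]
    - [0,0,0]
    - [0,0,0]
    - [0,0,0]
  xyz:
    - [0,0,0]
    - [0,0,0]
    - [0,0,0]
    - [0,0,0]
    - [0,0,0]
  jaw: [4.5,3.8,3.4,3.2,3.2]

```text
time: 24.4
tcp_pos: [586.1, -77.2, 37.6]
tool_rot: [0.994, 0.111, 0.001, 0.0]
force: [-0.4, -0.7, 0.9]
width: 34.1
```

```bash
python3 -c "
from h import *
rel([585.7,-77,37],0.223)"
```

```text
t 24.40 tcp [586.1 -77.2  37.6] yaw 0.223 F [-0.43 -0.66  0.89] M [-0.053  0.049 -0.034] w 34.1
dr [ 0.001 -0.002  0.   ] xyz [-0.04 -0.03  0.06]
```

Emit:
jog_arm:
  dr:
    - [0,0,0]
    - [0,0,0]
    - [0,0,0]
    - [0,0,0]
    - [0,0,0]
  xyz:
    - [0,0,0]
    - [0,0,-1]
    - [0,0,-2.5]
    - [0,0,-5]
    - [0,0,-8]
  jaw: [3.2,3.2,3.2,3.2,3.2]

```text
time: 24.9
tcp_pos: [585.6, -77.2, 118.9]
tool_rot: [0.994, 0.111, 0.001, 0.0]
force: [1.6, -0.1, 0.2]
width: 34.4
```

```bash
python3 -c "
from h import *
rel([546.8,283,140],0.214)
crop('s13')
c=r.calibration('wrist');snap('wrist','w6')"
```

```text
t 24.90 tcp [585.6 -77.2 118.9] yaw 0.223 F [ 1.57 -0.07  0.16] M [-0.082 -0.016  0.004] w 34.4
dr [ 0.001 -0.001  0.009] xyz [  4.19 -35.98  -2.14]
```

View pics/s13c.png

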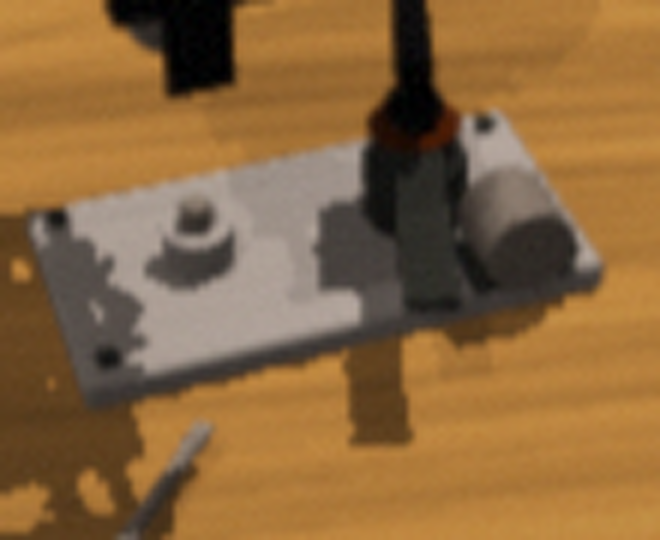

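View pics/w6.png

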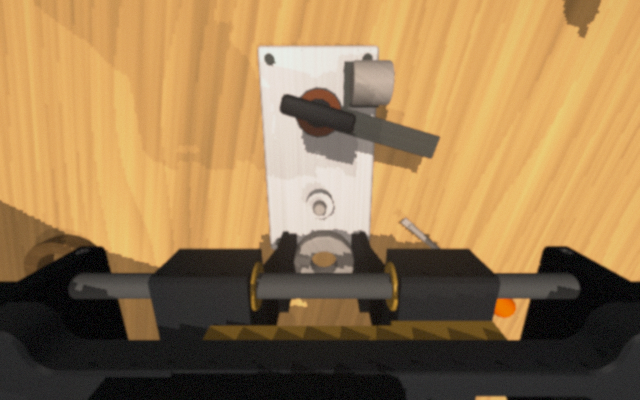

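```bash
python3 -c "
from h import *
rel([586.1,-77.2,55],0.223)"
```

```text
t 25.00 tcp [589.2 -77.9 122.9] yaw 0.223 F [ 0.7  -0.59 -0.91] M [-0.082 -0.023 -0.035] w 34.0
dr [ 0.004 -0.011 -0.   ] xyz [-0.36 -0.16  6.78]
```

The tips reach 9 mm below the bearing, too low for setting it down in the tray. I'll set it back on the nest and regrip higher.

Emit:
jog_arm:
  dr:
    - [0.004,-0.011,0]
    - [0.004,-0.011,0]
    - [0.004,-0.011,0]
    - [0.004,-0.011,0]
    - [0.004,-0.011,0]
  xyz:
    - [-0.36,-0.16,2]
    - [-0.36,-0.16,4]
    - [-0.36,-0.16,6]
    - [-0.36,-0.16,6.6]
    - [-0.36,-0.16,6.6]
  jaw: [3.2,3.2,3.2,3.2,3.2]

```text
time: 25.5
tcp_pos: [584.4, -77.1, 54.7]
tool_rot: [0.994, 0.111, -0.002, -0.0]
force: [0.6, 0.5, -0.3]
width: 34.0
```

Emit:
jog_arm:
  dr:
    - [0,0,0]
  xyz:
    - [0,0,0]
  jaw: [3.2]

```text
time: 25.6
tcp_pos: [584.6, -77.3, 54.7]
tool_rot: [0.994, 0.111, -0.002, -0.0]
force: [0.0, 0.6, -0.1]
width: 33.8
```

```bash
python3 -c "
from h import *
rel([586.1,-77.2,37.8],0.223)"
```

```text
t 25.60 tcp [584.6 -77.3  54.7] yaw 0.222 F [ 0.01  0.57 -0.12] M [-0.042  0.028  0.002] w 33.8
dr [-0.001  0.004 -0.001] xyz [0.16 0.02 1.69]
```

Emit:
jog_arm:
  dr:
    - [-0.001,0.004,0]
    - [-0.001,0.004,0]
    - [-0.001,0.004,0]
  xyz:
    - [0.15,0.02,0]
    - [0.15,0.02,0]
    - [0.15,0.02,0.2]
  jaw: [3.2,3.2,3.2]

```text
time: 25.9
tcp_pos: [586.7, -77.2, 53.4]
tool_rot: [0.994, 0.111, 0.001, 0.0]
force: [0.2, 0.2, 0.8]
width: 34.0
```

```bash
python3 -c "
from h import *
rel([586.1,-77.2,37.8],0.223)"
```

```text
t 25.90 tcp [586.7 -77.2  53.4] yaw 0.222 F [0.22 0.21 0.79] M [-0.04   0.092 -0.02 ] w 34.0
dr [ 0.    -0.001 -0.001] xyz [-0.06 -0.02  1.56]
```

Emit:
jog_arm:
  dr:
    - [0,0,0]
    - [0,0,0]
    - [0,0,0]
    - [0,0,0]
  xyz:
    - [-0.05,-0.02,0.3]
    - [-0.05,-0.02,0.6]
    - [-0.05,-0.02,0.85]
    - [-0.05,-0.02,0.85]
  jaw: [3.2,3.2,3.2,3.2]

```text
time: 26.3
tcp_pos: [585.8, -77.1, 44.4]
tool_rot: [0.994, 0.111, 0.0, -0.0]
force: [-0.1, 0.5, -1.3]
width: 33.8
```

```bash
python3 -c "
from h import *
rel([586.1,-77.2,37.8],0.223)
crop('s14')"
```

```text
t 26.30 tcp [585.8 -77.1  44.4] yaw 0.222 F [-0.14  0.51 -1.32] M [-0.04   0.034 -0.013] w 33.8
dr [-0.    -0.    -0.001] xyz [0.02 0.02 0.66]
```

View pics/s14c.png

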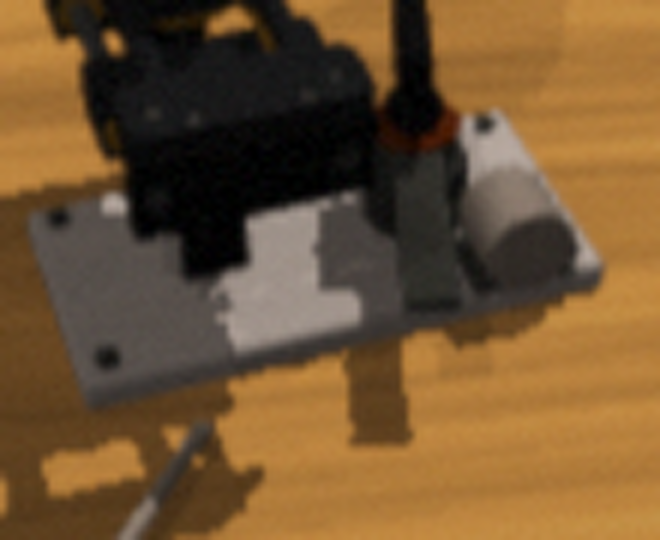

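No contact force; it's over the post. Continue down.

Emit:
jog_arm:
  dr:
    - [0,0,0]
    - [0,0,0]
    - [0,0,0]
    - [0,0,0]
  xyz:
    - [0.03,0,0.3]
    - [0.03,0,0.55]
    - [0.03,0,0.67]
    - [0.03,0,0.67]
  jaw: [3.2,3.2,3.2,3.2]

```text
time: 26.75
tcp_pos: [586.2, -77.1, 37.7]
tool_rot: [0.994, 0.111, 0.0, -0.0]
force: [-0.3, -0.1, 0.2]
width: 34.2
```

```bash
python3 -c "
from h import *
rel([586.1,-77.2,37.6],0.223)"
```

```text
t 26.75 tcp [586.2 -77.1  37.7] yaw 0.222 F [-0.26 -0.08  0.19] M [-0.092 -0.004 -0.005] w 34.2
dr [-0.    -0.001 -0.001] xyz [-0.02  0.01  0.01]
```

Emit:
jog_arm:
  dr:
    - [0,0,0]
    - [0,0,0]
    - [0,0,0]
    - [0,0,0]
    - [0,0,0]
  xyz:
    - [0,0,0]
    - [0,0,0]
    - [0,0,-0.5]
    - [0,0,-0.97]
    - [0,0,-0.97]
  jaw: [3.8,4.5,4.8,4.8,4.8]

```text
time: 27.25
tcp_pos: [587.0, -77.2, 48.5]
tool_rot: [0.994, 0.111, 0.001, 0.0]
force: [0.2, -0.2, 0.3]
width: 47.4
```

Emit:
jog_arm:
  dr:
    - [0,0,0]
  xyz:
    - [0,0,0]
  jaw: [4.8]

```text
time: 27.35
tcp_pos: [587.1, -77.2, 48.8]
tool_rot: [0.994, 0.111, 0.001, 0.0]
force: [0.2, -0.0, -0.6]
width: 48.2
```

```bash
python3 -c "
from h import *
rel([586.1,-77.2,47.5],0.223)
im=snap('wrist','w7');im=cv2.imread('pics/w7.png');cv2.imwrite('pics/w7c.png',cv2.resize(im[150:350,220:420],None,fx=3,fy=3,interpolation=2))"
```

```text
t 27.35 tcp [587.1 -77.2  48.8] yaw 0.222 F [ 0.19 -0.04 -0.6 ] M [-0.096  0.032  0.025] w 48.2
dr [ 0.001 -0.003 -0.001] xyz [-0.1  -0.02  0.13]
```

View pics/w7c.png

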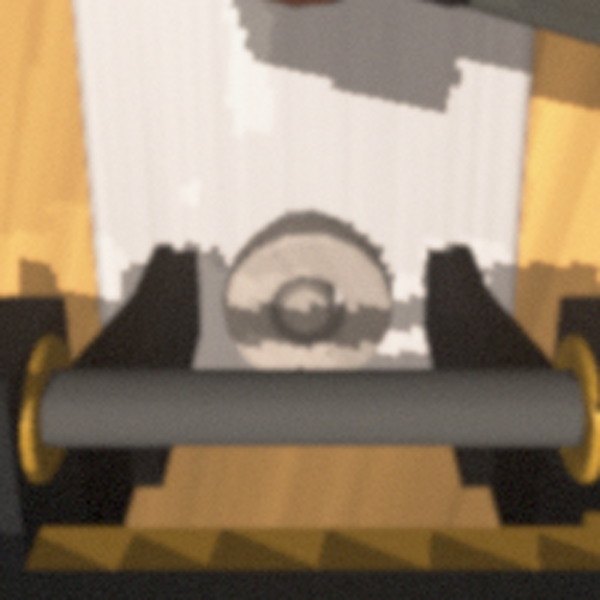

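Emit:
jog_arm:
  dr:
    - [0.001,-0.003,0]
    - [0.001,-0.003,0]
    - [0.001,-0.003,0]
  xyz:
    - [-0.1,0,0.13]
    - [-0.1,0,0.13]
    - [-0.1,0,0.13]
  jaw: [4.8,4.5,4.2]

```text
time: 27.7
tcp_pos: [586.1, -77.4, 47.3]
tool_rot: [0.994, 0.111, -0.0, -0.0]
force: [-0.3, 0.5, 0.4]
width: 43.5
```

Emit:
jog_arm:
  dr:
    - [0,0,0]
    - [0,0,0]
    - [0,0,0]
    - [0,0,0]
    - [0,0,0]
  xyz:
    - [0,0,0]
    - [0,0,0]
    - [0,0,0]
    - [0,0,0]
    - [0,0,0]
  jaw: [3.8,3.4,3.2,3.2,3.2]

```text
time: 28.2
tcp_pos: [586.0, -77.4, 47.3]
tool_rot: [0.994, 0.111, -0.0, -0.0]
force: [-0.2, -0.6, -0.7]
width: 34.0
```

```bash
python3 -c "
from h import *
rel([586.1,-77.2,47.5],0.223)"
```

```text
t 28.20 tcp [586.  -77.4  47.3] yaw 0.222 F [-0.21 -0.6  -0.67] M [-0.027  0.046 -0.037] w 34.0
dr [-0.     0.    -0.001] xyz [ 0.02 -0.02 -0.02]
```

Emit:
jog_arm:
  dr:
    - [0,0,0]
    - [0,0,0]
    - [0,0,0]
    - [0,0,0]
    - [0,0,0]
  xyz:
    - [0,0,-0.5]
    - [0,0,-1.5]
    - [0,0,-3]
    - [0,0,-6]
    - [0,0,-10]
  jaw: [3.2,3.2,3.2,3.2,3.2]

```text
time: 28.7
tcp_pos: [585.0, -77.4, 148.2]
tool_rot: [0.994, 0.111, -0.002, -0.0]
force: [-0.1, 0.5, -0.7]
width: 34.0
```

Emit:
jog_arm:
  dr:
    - [0,0,0]
    - [0,0,0]
  xyz:
    - [0,0,-2]
    - [0,0,-2]
  jaw: [3.2,3.2]

```text
time: 28.9
tcp_pos: [587.6, -78.0, 173.2]
tool_rot: [0.994, 0.111, 0.003, 0.0]
force: [0.3, 0.2, -1.3]
width: 34.1
```

```bash
python3 -c "
from h import *
rel([546.8,283,160],0.214)
snap('scene','s15');im=cv2.imread('pics/s15.png');cv2.imwrite('pics/s15c.png',cv2.resize(im[130:290,230:390],None,fx=4,fy=4,interpolation=2))
im=snap('wrist','w8');im=cv2.imread('pics/w8.png');cv2.imwrite('pics/w8c.png',cv2.resize(im[150:350,220:420],None,fx=3,fy=3,interpolation=2))"
```

```text
t 28.90 tcp [587.6 -78.  173.2] yaw 0.222 F [ 0.27  0.18 -1.28] M [-0.071  0.003  0.005] w 34.1
dr [ 0.001 -0.006  0.008] xyz [  3.95 -36.12   1.31]
```

View pics/s15c.png

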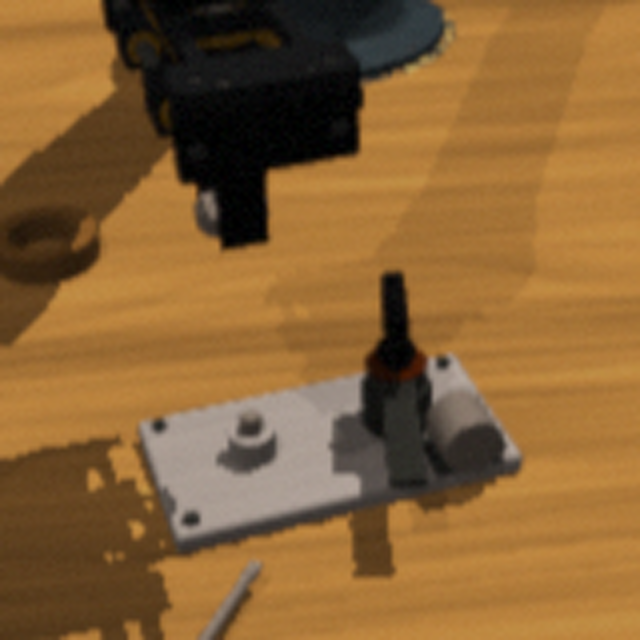

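View pics/w8c.png

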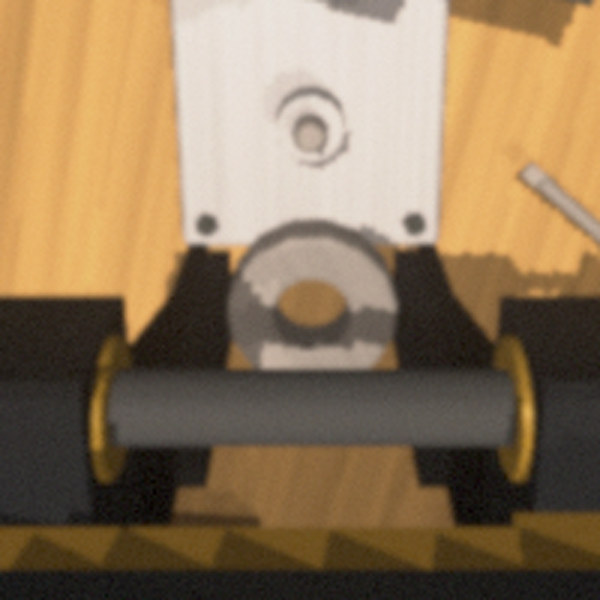

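Emit:
jog_arm:
  dr:
    - [0,-0.006,0.008]
    - [0,-0.006,0.008]
    - [0,-0.006,0.008]
    - [0,-0.006,0.008]
    - [0,-0.006,0.008]
  xyz:
    - [0.3,-2,0.3]
    - [0.8,-6,0.6]
    - [1.2,-10,1]
    - [1.7,-14,1]
    - [2.1,-18,1]
  jaw: [3.2,3.2,3.2,3.2,3.2]

```text
time: 29.5
tcp_pos: [564.5, 104.3, 157.8]
tool_rot: [0.994, 0.107, -0.005, 0.0]
force: [1.3, -0.1, 0.2]
width: 34.1
```

```bash
python3 -c "
from h import *
rel([546.8,283,140],0.214)"
```

```text
t 29.50 tcp [564.5 104.3 157.8] yaw 0.214 F [ 1.25 -0.13  0.2 ] M [-0.062 -0.027 -0.018] w 34.1
dr [-0.001  0.01  -0.   ] xyz [  2.08 -17.84   1.77]
```

Emit:
jog_arm:
  dr:
    - [0,0.01,0]
    - [0,0.01,0]
    - [0,0.01,0]
    - [0,0.01,0]
    - [0,0.01,0]
  xyz:
    - [0.5,-4,0.4]
    - [1,-8,0.8]
    - [1.5,-12,1.2]
    - [1.9,-16,1.8]
    - [2.1,-17.8,1.8]
  jaw: [3.2,3.2,3.2,3.2,3.2]

```text
time: 30.0
tcp_pos: [544.1, 287.1, 137.3]
tool_rot: [0.994, 0.11, -0.002, -0.0]
force: [-0.2, -0.5, -0.4]
width: 33.9
```

Emit:
jog_arm:
  dr:
    - [0,0,0]
    - [0,0,0]
    - [0,0,0]
  xyz:
    - [0,0,0]
    - [0,0,0]
    - [0,0,0]
  jaw: [3.2,3.2,3.2]

```text
time: 30.3
tcp_pos: [544.7, 284.2, 137.1]
tool_rot: [0.994, 0.108, -0.003, 0.0]
force: [-0.1, -0.2, -0.8]
width: 34.0
```

```bash
python3 -c "
from h import *
rel([546.8,283,60],0.214)
snap('scene','s16');im=cv2.imread('pics/s16.png');cv2.imwrite('pics/s16c.png',cv2.resize(im[100:260,370:530],None,fx=4,fy=4,interpolation=2))
snap('wrist','w9')"
```

```text
t 30.30 tcp [544.7 284.2 137.1] yaw 0.216 F [-0.14 -0.23 -0.77] M [-0.082 -0.008  0.016] w 34.0
dr [0.    0.005 0.002] xyz [0.22 0.16 7.71]
```

View pics/s16c.png

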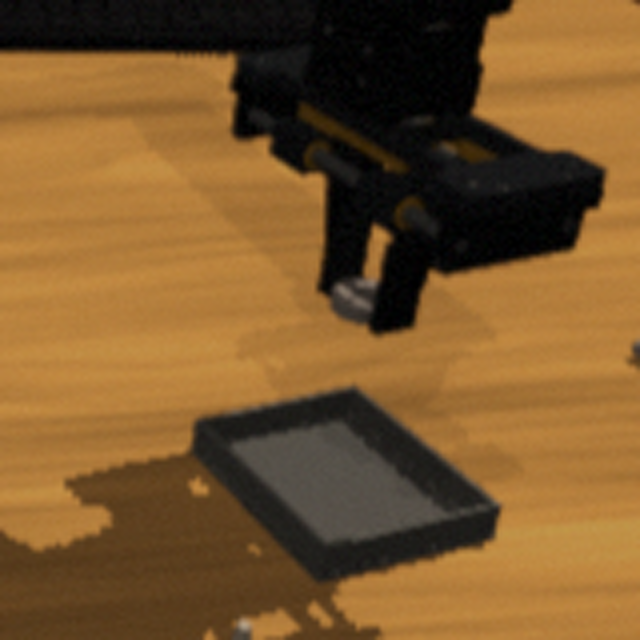

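View pics/w9.png

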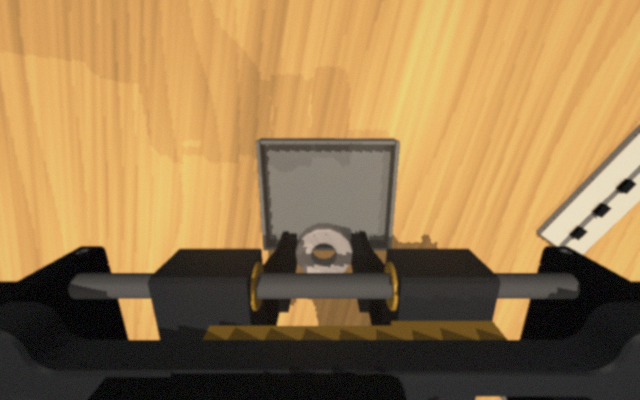

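```bash
python3 -c "
from h import *
c=r.calibration('wrist')
a=back(c,(258,140),24);b=back(c,(398,140),24);print(a,b,np.linalg.norm(a-b),(a+b)/2-55*np.array([-np.sin(.214),np.cos(.214),0]))
rel([546.8,283,60],0.214)"
```

```text
[474.1191424  328.34654631  24.        ] [595.82206006 355.16577925  24.        ] 124.62291692666152 [546.65097023 288.01075386  24.        ]
t 30.40 tcp [544.9 284.5 137.5] yaw 0.216 F [-0.15  0.42 -0.5 ] M [-0.032  0.066 -0.021] w 34.2
dr [-0.     0.005  0.002] xyz [0.18 0.19 7.75]
```

Emit:
jog_arm:
  dr:
    - [0,0.005,0]
    - [0,0.005,0]
    - [0,0.005,0]
    - [0,0.005,0]
    - [0,0.005,0]
  xyz:
    - [0.2,0,3]
    - [0.2,0,6]
    - [0.2,0,8.5]
    - [0.2,0,9.7]
    - [0.2,0,9.7]
  jaw: [3.2,3.2,3.2,3.2,3.2]

```text
time: 30.9
tcp_pos: [545.9, 283.4, 39.2]
tool_rot: [0.994, 0.107, -0.001, 0.001]
force: [-0.4, 0.5, -0.6]
width: 33.8
```

Emit:
jog_arm:
  dr:
    - [0,0,0]
    - [0,0,0]
  xyz:
    - [0,0,0]
    - [0,0,0]
  jaw: [3.2,3.2]

```text
time: 31.1
tcp_pos: [547.0, 283.3, 40.6]
tool_rot: [0.994, 0.107, -0.0, 0.0]
force: [-0.1, -0.2, -0.1]
width: 33.9
```

```bash
python3 -c "
from h import *
rel([546.8,284.5,23.4],0.214)"
```

```text
t 31.10 tcp [547.  283.3  40.6] yaw 0.214 F [-0.08 -0.16 -0.1 ] M [-0.101  0.029  0.059] w 33.9
dr [ 0.001  0.    -0.   ] xyz [ 0.01 -0.12  1.72]
```

Emit:
jog_arm:
  dr:
    - [0,0,0]
    - [0,0,0]
    - [0,0,0]
    - [0,0,0]
  xyz:
    - [0,0,0.6]
    - [0,0,1.2]
    - [0,0,1.6]
    - [0,0,1.6]
  jaw: [3.2,3.2,3.2,3.2]

```text
time: 31.5
tcp_pos: [546.4, 283.1, 23.8]
tool_rot: [0.994, 0.107, -0.001, 0.001]
force: [0.4, -0.4, -0.8]
width: 34.1
```

```bash
python3 -c "
from h import *
rel([546.8,284.5,23.4],0.214)"
```

```text
t 31.50 tcp [546.4 283.1  23.8] yaw 0.214 F [ 0.38 -0.44 -0.76] M [-0.156  0.097 -0.035] w 34.1
dr [0.001 0.002 0.   ] xyz [ 0.07 -0.13  0.04]
```

Emit:
jog_arm:
  dr:
    - [0,0,0]
    - [0,0,0]
    - [0,0,0]
  xyz:
    - [0,0,0.05]
    - [0,0,0.08]
    - [0,0,0.08]
  jaw: [3.2,3.2,3.2]

```text
time: 31.8
tcp_pos: [546.6, 283.2, 23.5]
tool_rot: [0.994, 0.107, -0.001, 0.0]
force: [-2.0, -1.1, 3.4]
width: 33.8
```

```bash
python3 -c "
from h import *
rel([546.8,284.5,23.4],0.214);st(3)"
```

```text
t 31.80 tcp [546.6 283.2  23.5] yaw 0.214 F [-2.02 -1.06  3.36] M [-0.226  0.249  0.01 ] w 33.8
dr [0.001 0.001 0.   ] xyz [ 0.05 -0.13  0.01]
t 31.90 tcp [546.6 283.2  23.5] yaw 0.214 F [-1.7 -1.   4.4] Mz [ 0.01  -0.018  0.054] mean 0.015 w 34.3
corr [-3.99 28.24 -5.93]
```

Contact with the floor at 4 N. Release.

Emit:
jog_arm:
  dr:
    - [0,0,0]
    - [0,0,0]
    - [0,0,0]
    - [0,0,0]
  xyz:
    - [0,0,0]
    - [0,0,0]
    - [0,0,0]
    - [0,0,-0.5]
  jaw: [3.6,4.2,4.8,4.8]

```text
time: 32.3
tcp_pos: [545.2, 283.0, 27.9]
tool_rot: [0.994, 0.107, -0.002, 0.001]
force: [0.6, 0.1, -0.4]
width: 46.2
```

Emit:
jog_arm:
  dr:
    - [0,0,0]
    - [0,0,0]
    - [0,0,0]
    - [0,0,0]
    - [0,0,0]
  xyz:
    - [0,0,-1.5]
    - [0,0,-4]
    - [0,0,-8]
    - [0,0,-12]
    - [0,0,-14]
  jaw: [4.8,4.8,4.8,4.8,4.8]

```text
time: 32.8
tcp_pos: [548.0, 283.9, 172.6]
tool_rot: [0.994, 0.107, 0.002, -0.001]
force: [0.4, -0.4, -0.7]
width: 48.0
```

Emit:
jog_arm:
  dr:
    - [0,0,0]
    - [0,0,0]
    - [0,0,0]
  xyz:
    - [0,0,0]
    - [0,0,0]
    - [0,0,0]
  jaw: [4.8,4.8,4.8]

```text
time: 33.1
tcp_pos: [547.2, 283.6, 171.2]
tool_rot: [0.994, 0.107, 0.001, -0.0]
force: [0.2, -0.2, -0.1]
width: 48.2
```

```bash
python3 -c "
from h import *
rel([546.8,284.5,160],0.214)
snap('scene','s17');im=cv2.imread('pics/s17.png');cv2.imwrite('pics/s17c.png',cv2.resize(im[150:290,250:530],None,fx=2.8,fy=2.8,interpolation=2))
snap('wrist','w10')"
```

```text
t 33.10 tcp [547.2 283.6 171.2] yaw 0.214 F [ 0.23 -0.16 -0.14] M [-0.035 -0.02   0.022] w 48.2
dr [-0.    -0.002  0.   ] xyz [-0.02 -0.1   1.12]
```

View pics/s17c.png

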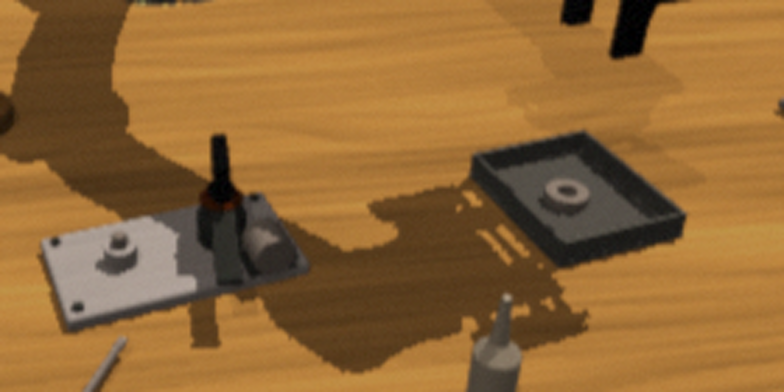

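View pics/w10.png

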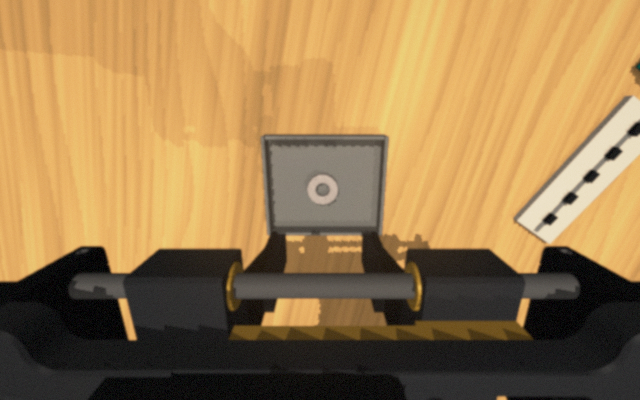

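View pics/s17.png

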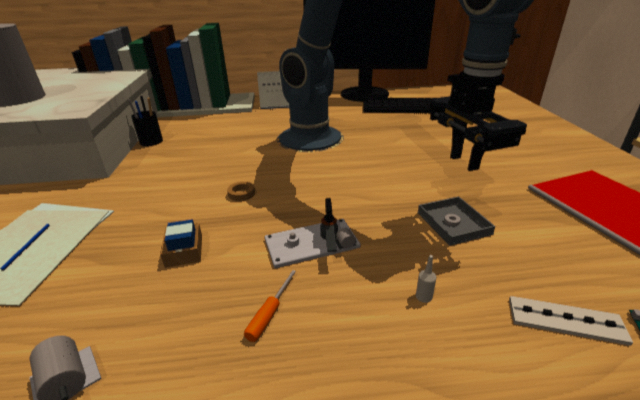

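The bearing lies flat in the tray, around (452,219) in the scene view and (322,189) in the wrist view. The clamp is swung clear and the bystander objects haven't moved.

```bash
python3 -c "
from h import *
print(r.sign_off())"
```

```text
the job is handed in; nothing more can be done
None
```

The knob broke free, the clamp is off the bearing, and the bearing now lies flat near the middle of the grey tray. I handed the job in at about 33 s; the hand-in gives no verdict.

- **Freeing the knob:** I worked four alternating stops. The highest torque I read was about 0.32 N m averaged, with single noisy readings up to 0.36, against the 0.45 N m at which the shank cracks. I then turned the knob about 1.3 rad anticlockwise.
- **Regrip:** My first grip held the bearing with the fingertips about 9 mm below its underside, so I could not have set it down without a drop. I lowered it back onto its post, gripped it higher and lifted it off again.
- **Setting down:** The bearing touched the tray floor at about 4 N before I let go.
- **Last checks:** The final scene and wrist pictures show the bearing flat in the tray, the post bare and the clamp clear. The bystanders look unmoved, and the gripper was about 150 mm above the tray with no contact force.
- **Disagreement:** The top and wrist cameras differed by 2–6 mm along y for the fixture and tray. I used values in between, and the bearing still came to rest well inside the tray walls.

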